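# Mix a raffle drum by its crank and park it with the hatch up

### The arm

A 6-joint arm with a two-finger parallel gripper is mounted at the origin on the work surface. World frame = base frame: x ahead of the robot, y to its left, z up, the work surface at z = 0. Lengths are in m, angles in rad, forces in N, time in s.
With the tool pointing down it reaches from about 0.15 to 0.775 m from the base axis. Payload 6.1 kg.
Tool frame: the origin (TCP) lies midway between the tips of the shut fingers; the grasp point (between the pads) lies 19 mm behind it; z points along the fingers, y is the line along which they close (so a half turn about z gives the same grasp; the last joint's range is limited). The gripper opens to 85 mm and grips with 20 to 120 N. Pads are 22 mm wide; open, the fingers measure 114 mm over their backs; the gripper's body (76 mm by 85 mm) begins 54 mm behind the grasp point. The pads swing forward as they close: fully open they stand 13 mm farther back than shut.
Start: joints at [1.336, 0.126, -0.04, 1.405, 0, 1.571], TCP at [0.122, 0.511, 0.231] pointing down, gripper open.
Joint ranges: [-2.72, 2.72], [-0.95, 1.95], [-1.27, 1.35], [-1.78, 2.02], [-1.46, 1.47], [-3.14, 3.14]. Speed limits (rad/s): [2.39, 2.39, 3.01, 3.14, 3.14, 3.14].

### API

Orientations are given as a unit quaternion [x, y, z, w].
In Python, from station import env, cams gives the robot as it stands.
- The arm moves only by the tool servo_tool, never from a script. Its argument "plan" is one flat list of numbers, 7 for each row, row after row: the opening, from -1 (shut) to 1 (fully open), then the shift along the tool's x, y, z each as a share of 750 mm, from -1 to 1, then the turn, a rotation vector about the tool's x, y, z each as a share of 60 degrees, from -1 to 1. A call has 1 to 10 rows; each row is the pose to reach, as a shift and turn from the pose commanded when the call began, along the tool's axes at that moment; what a row does not reach only later rows make up. A row lasts 1/12 s, in which the tool goes at most 41.7 mm and 7.16 degrees, less where a joint would pass 70% of its speed; a pose out of reach is approached as far as the arm can. A call with a number of a shift or a turn outside -1 to 1 is refused whole. A call with a gripper value outside its range is refused whole. The fingers move at their own pace and stop on an object; "grip_force" is the grip in N (left out, the last holds). Time passes only in rows, so rows that repeat a pose let the fingers close. It gives the time, the measured TCP pose, the force, the opening and the grip force at its end, in the units of the state.
- env.state(): the state, without advancing time (a new reading comes with each control period).
- cams.camera(name): name is "side" or "top"; returns (picture, depth): 420x560x3 uint8, red, green, blue; 420x560 float32, m along the optical axis (not along the pixel's ray), 0 where there is no reading.
- cams.camera_info(name): a dict with "K" (3x3 intrinsics, pixels), "R" (3x3) and "t" (3): a world point X has camera coordinates R X + t. Camera axes: x right, y down, z forward; pixel columns grow to the right and rows downward; lengths in m; the calibration is good to about 2 mm. A picture is of the moment at which its call begins. camera_info takes no time and is no camera call.
- env.close_job(): hands the job in; it is judged then, once.
The state is a dict: "clock": time; "joint_pos": joint angles; "dq": joint speeds; "joint_efforts": joint torques, N m; "position": TCP position; "ee_rot": TCP orientation; "force": force on the tool from outside, world axes, zero at the start; "wrist_torque": the same for the moment, N m; "finger_gap": finger opening in m; "grasp_force": force on a finger pad.
Only numpy, scipy, OpenCV 4.12 (cv2) and the standard library are available. Lean on these libraries where they do the work, as an engineer would, in place of code of your own. Each camera call takes 0.05 s, during which the arm holds its last target. There are 200 camera calls.

### The job

Mix the tickets in the raffle drum, turning it by the crank only: bring it to 12 turns per minute in either direction and keep it there, within 2 turns per minute, for seven seconds without a break, never letting it race above 19 turns per minute. Then stop it with the hatch on top, under the pointer, and let go of the crank with the drum standing still. Leave the other things on the table where they are.

Things in the scene. Friction and masses are not known exactly. Their poses are not given: they have to be found in the camera images.
- machine: raffle machine bolted to the table: plywood base (x -100 to 100, y -70 to 390, 14 thick, all in mm), grey 90 mm gearbox (top at z 195) under the crank, drum on its +y side. Origin on the table under the crank's vertical axis, z up. The drum's axis is level along the machine's +y, 150 mm above the table.
- pointer_tip (a point): tip of the fixed steel pointer, 288 mm above the table and 340 mm along the machine's +y, just beyond the drum's far end; it points down at the highest line of the drum. Its post behind it rises to 315 mm. z is up.
- crank (a joint): crank angle about the upward vertical, rad, endless, either direction allowed; at 0 (start) the knob lies along the machine's +x from the crank axis. Crank arm's top 212 mm above the table. Friction of about 0.08 N m keeps the released crank where it is. Gearbox 1:1: crank angle +a turns the drum's drive shaft by +a about the machine's +y.
- knob: black upright knob on the crank, 32 mm in diameter, 55 mm tall, spins freely on its own axis, 65 mm from the crank axis. Origin at the centre of its underside (212 mm above the table), top at 267 mm; grip it from above about 245 mm above the table.
- coupling (a point): middle of the black rubber coupling (64 mm across) between drive shaft and drum: a torsion spring of 0.14 N m/rad, little damping (0.0046 N m s/rad), relaxed when drum and crank have turned equally far. On it the drum swings with a period of about 2.6 s. The point turns with the drive shaft; its y lies along the drum axis.
- drum: wooden drum of 12 staves, 220 mm in diameter, 180 mm long, at 155 to 335 mm along the machine's +y. Origin at its centre, y along its axis. At the start its axes are parallel to the machine's and the hatch is straight down. 2.6 kg; inertia about the axis 0.024 kg m2 nominal (0.7 to 1.4 times that); almost no bearing friction, driven only by the coupling.
- hatch_face (a point): centre of the hatch's outer face: aluminium plate 75 x 120 x 6 mm with a low bar handle (15 mm high), midway along the drum, 114 mm from its axis; z points outward from the drum. Its weight pulls it to the bottom: 0.038 N m nominal (0.4 to 1.7 times) times the sine of its angle from straight down.
- mug: white mug, 80 mm in diameter, 95 mm tall, origin at the centre of its underside; leave it alone
- tray: open grey tray 160 x 110 x 50 mm, origin at the centre of its underside; leave it alone
- jar: closed pale jar with a white cap and paper label, 80 mm in diameter, 110 mm tall, origin at the centre of its underside; leave it alone

How it is judged:
By the outcome, as a careful person would: the job done as asked, in the order asked, and still so for the second after the job is handed in, with the robot touching nothing.
It also fails if it takes over 67 s, if anything falls off the work surface, if the arm or the gripper's body presses on something with over 40 N, if the wrist force passes 120 N, or if a joint passes its speed limit or range.

## Working session

There is one attempt and no reset: what is moved stays moved. The work goes in short steps, Python scripts to look and compute and a tool call to move; the robot and the scene stay as the last step left them, time stands still between calls to the robot, and variables do not carry over. Pictures are saved under pics/ and viewed, at most 10 in all, crops included, and the job is handed in when it is done.

Besides the shell and the picture viewer there is one more tool, called as name(argument=value, ...), one argument or row to a line, values as JSON. servo_tool: Moves the arm, as the interface text tells. Its arguments: {"type":"object","properties":{"plan":{"type":"array"},"grip_force":{"type":"number"}},"required":["plan"]}

```bash
ls; mkdir -p pics
python3 - <<'E'
from station import env,cams
import cv2,numpy as np
for n in("side","top"):
    p,d=cams.camera(n);cv2.imwrite(f"pics/{n}0.png",p[:,:,::-1]);np.save(f"{n}0.npy",d)
    i=cams.camera_info(n);print(n,np.round(i["K"],1).tolist(),np.round(i["R"],4).tolist(),np.round(i["t"],4).tolist())
s=env.state();print(s)
E
```

```text
pics
side [[403.7, 0.0, 283.0], [0.0, 403.7, 202.0], [0.0, 0.0, 1.0]] [[-0.9844, -0.1756, -0.0133], [-0.1017, 0.6289, -0.7708], [0.1437, -0.7574, -0.6369]] [0.565, 0.2888, 1.0995]
top [[440.4, 0.0, 281.8], [0.0, 440.4, 211.3], [0.0, 0.0, 1.0]] [[0.0008, -1.0, -0.0], [-0.9882, -0.0008, -0.153], [0.153, 0.0002, -0.9882]] [-0.1327, 0.6314, 1.2684]
{'clock': 0.1, 'joint_pos': array([ 1.33597316e+00,  1.26323036e-01, -4.05718493e-02,  1.40540112e+00,
        1.54670755e-05,  1.57078483e+00]), 'dq': array([ 0.00116066, -0.00202168,  0.002737  , -0.00200448,  0.0003366 ,
       -0.00126517]), 'joint_efforts': array([ 6.06902559e-04, -4.36900556e+01,  3.53607166e+01,  1.35673623e-02,
        4.97585086e-05,  1.80627396e-06]), 'position': array([0.1220553 , 0.51020589, 0.2305749 ]), 'ee_rot': array([ 1.17136273e-01,  9.93115568e-01, -7.43772198e-04, -9.55224700e-05]), 'force': array([-0.27033079,  0.15008721,  0.27331611]), 'wrist_torque': array([-0.02411569, -0.02336076,  0.00321733]), 'grasp_force': 0.0, 'finger_gap': 0.08531287249054058}
```

View pics/top0.png

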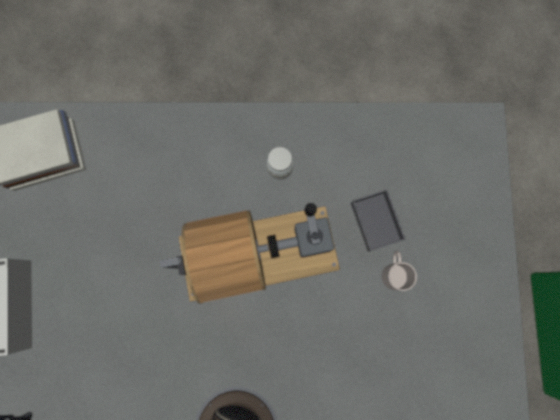

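View pics/side0.png

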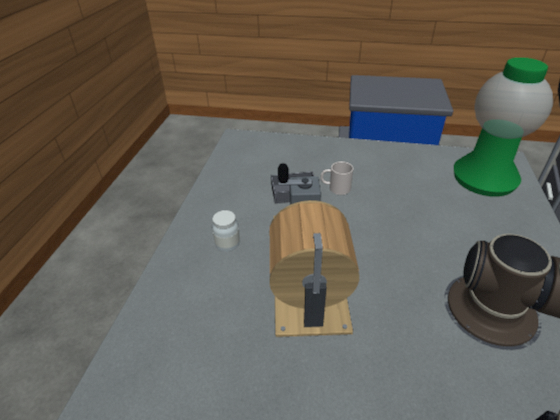

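```bash
cat > h.py <<'E'
import numpy as np
from station import env,cams
def pix(n,u,v,z):
    i=cams.camera_info(n);K,R,t=map(np.array,(i["K"],i["R"],i["t"]))
    r=R.T@np.linalg.solve(K,[u,v,1]);c=-R.T@t
    return c+r*(z-c[2])/r[2]
def proj(n,X):
    i=cams.camera_info(n);K,R,t=map(np.array,(i["K"],i["R"],i["t"]))
    q=K@(R@np.array(X)+t);return q[:2]/q[2]
E
python3 - <<'E'
from h import *
import cv2
p=cv2.imread("pics/top0.png")[190:310,160:350]
cv2.imwrite("pics/c1.png",cv2.resize(p,None,fx=4,fy=4,interpolation=cv2.INTER_CUBIC))
E
```

```text
(no output)
```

View pics/c1.png

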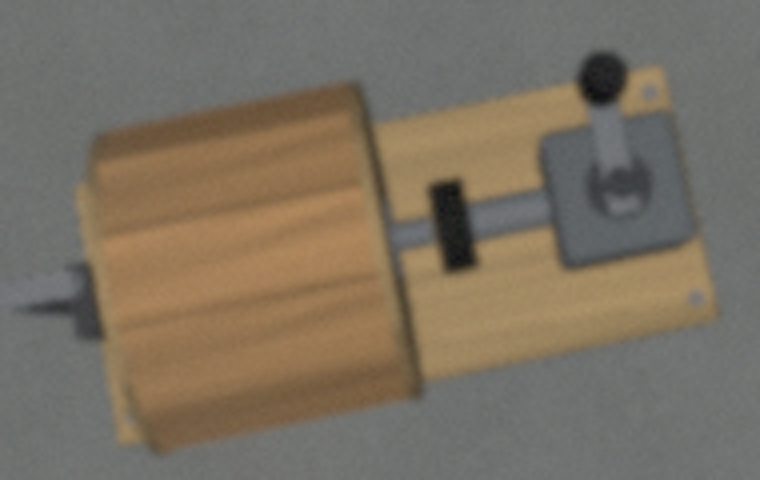

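The enlarged crop shows the knob top at (602,77), the gearbox top centred near (618,189), and the base's near edge corners at (663,68) and (716,318), all in crop pixels (×4, offset 160,190). Next I fit the machine pose.

```bash
cat >> h.py <<'E'
import cv2,json,os
AL=np.deg2rad(np.arange(-100,100.01,0.5)); YS=np.linspace(.160,.330,60)
def unwrap(n,P,img,dep,r=0.108):
    """drum surface as seen: rows machine angle AL from top towards +x, cols y; and mask"""
    mx,my,a=P; A,Y=np.meshgrid(AL,YS,indexing="ij")
    x,z=r*np.sin(A),.15+r*np.cos(A); c,s=np.cos(a),np.sin(a)
    W=np.stack([mx+c*x-s*Y,my+s*x+c*Y,z],-1)
    N=np.stack([c*np.sin(A),s*np.sin(A),np.cos(A)],-1)
    i=cams.camera_info(n);K,R,t=map(np.array,(i["K"],i["R"],i["t"]))
    q=W@R.T+t; u=(q@K.T); u=(u[...,:2]/u[...,2:]).astype(np.float32)
    col=cv2.remap(img.astype(np.float32),u[...,0],u[...,1],cv2.INTER_LINEAR)
    d=cv2.remap(dep,u[...,0],u[...,1],cv2.INTER_NEAREST)
    v=-R.T@t-W; v/=np.linalg.norm(v,axis=-1,keepdims=True)
    return col,(abs(d-q[...,2])<.022)&((v*N).sum(-1)>.3)
E
python3 - <<'E'
from h import *
from scipy.optimize import least_squares
M=[(.1,-.07,.014),(-.1,-.07,.014),(0,0,.195),(.065,0,.267)]
U=np.array([(663,68),(717,318),(618,189),(602,77)],float)
M+= [(.045,.045,.195),(.045,-.045,.195),(-.045,-.045,.195),(-.045,.045,.195)]
U=np.vstack([U,[(541,133),(671,111),(697,241),(566,269)]])/4-.375+[160,190]
w=np.array([1,1,1,2,1,1,1,1])
def res(p):
    c,s=np.cos(p[2]),np.sin(p[2])
    return np.concatenate([(proj("top",(p[0]+c*m[0]-s*m[1],p[1]+s*m[0]+c*m[1],m[2]))-u)*k for m,u,k in zip(M,U,w)])
r=least_squares(res,[.45,-.2,.1]);print(r.x,np.round(r.fun,2))
P=r.x;json.dump(list(P),open("P.json","w"))
print("knob",pix("top",160+602/4-.375,190+77/4-.375,.267), "crank C",P[:2],"knob model",P[:2]+.065*np.array([np.cos(P[2]),np.sin(P[2])]))
out=[]
for n in("top","side"):
    im=cv2.imread(f"pics/{n}0.png");c,m=unwrap(n,P,im,np.load(f"{n}0.npy"))
    print(n,m.mean(),[(np.rad2deg(AL[k]),round(m[k].mean(),2)) for k in range(0,401,40)])
    c[~m]*=.3;out.append(cv2.resize(c,(380,580)))
cv2.imwrite("pics/unw.png",np.hstack(out))
s=env.state();from scipy.spatial.transform import Rotation as Ro
R=Ro.from_quat(s["ee_rot"]).as_matrix();print(R.round(4))
k=P[:2]+.065*np.array([np.cos(P[2]),np.sin(P[2])])
print("shift mm tool", R.T@(np.array([*k,.226])-s["position"])*1000, np.linalg.norm(k))
E
```

```text
[ 0.54090257 -0.21670516  0.20382651] [-0.34 -0.51  0.55  1.24 -0.19 -0.06  0.7  -0.62 -1.2   0.73 -0.44 -0.57
  0.51  0.27 -0.36  0.23]
knob [ 0.60377554 -0.20266944  0.267     ] crank C [ 0.54090257 -0.21670516] knob model [ 0.60455702 -0.20354798]
top 0.6708229426433915 [(np.float64(-100.0), np.float64(0.0)), (np.float64(-80.0), np.float64(0.0)), (np.float64(-59.99999999999999), np.float64(1.0)), (np.float64(-40.0), np.float64(1.0)), (np.float64(-20.0), np.float64(1.0)), (np.float64(0.0), np.float64(1.0)), (np.float64(20.0), np.float64(1.0)), (np.float64(40.0), np.float64(0.98)), (np.float64(59.99999999999999), np.float64(1.0)), (np.float64(80.0), np.float64(0.0)), (np.float64(100.0), np.float64(0.0))]
side 0.5578137988362427 [(np.float64(-100.0), np.float64(0.0)), (np.float64(-80.0), np.float64(0.0)), (np.float64(-59.99999999999999), np.float64(0.0)), (np.float64(-40.0), np.float64(1.0)), (np.float64(-20.0), np.float64(1.0)), (np.float64(0.0), np.float64(0.67)), (np.float64(20.0), np.float64(1.0)), (np.float64(40.0), np.float64(1.0)), (np.float64(59.99999999999999), np.float64(1.0)), (np.float64(80.0), np.float64(0.0)), (np.float64(100.0), np.float64(0.0))]
[[-9.726e-01  2.327e-01 -4.000e-04]
 [ 2.327e-01  9.726e-01 -1.500e-03]
 [ 0.000e+00 -1.500e-03 -1.000e+00]]
shift mm tool [-635.32293564 -581.90088251    5.43773886] 0.637903575827637[ WARN:0@0.355] global loadsave.cpp:1063 imwrite_ Unsupported depth image for selected encoder is fallbacked to CV_8U.
```

View pics/unw.png

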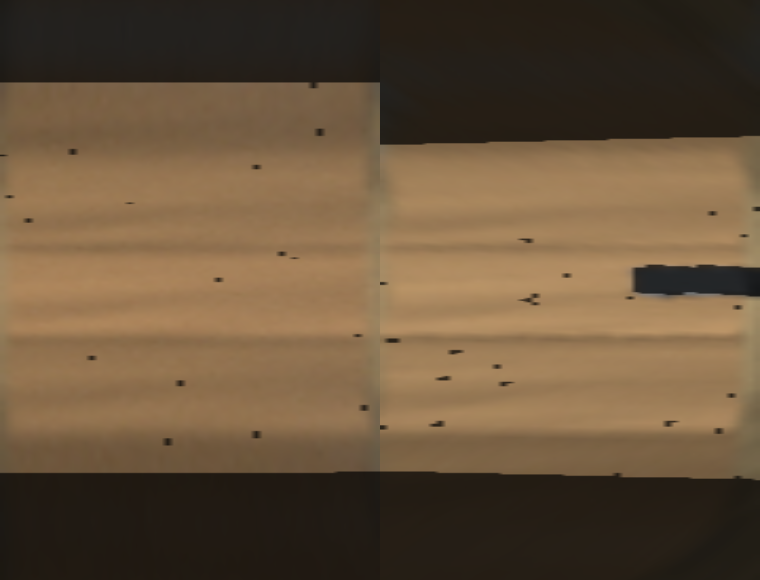

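The unwrap shows the stave seams and grain clearly in both views, with the pointer at the right edge of the side view. Tracking from it should work.

servo_tool(
  plan=[1,0,0,-0.17,0,0,0,1,0,0,-0.17,0,0,0,1,0,0,-0.17,0,0,0,1,-0.847,-0.776,-0.17,0,0,0,1,-0.847,-0.776,-0.17,0,0,0,1,-0.847,-0.776,-0.17,0,0,0,1,-0.847,-0.776,-0.17,0,0,0,1,-0.847,-0.776,-0.17,0,0,0,1,-0.847,-0.776,-0.17,0,0,0,1,-0.847,-0.776,-0.17,0,0,0],
  grip_force=60,
)

```text
clock: 0.93
position: [0.2858, 0.2671, 0.357]
ee_rot: [0.117, 0.993, -0.0, -0.0]
force: [1.4, 1.0, 0.4]
finger_gap: 0.0857
grasp_force: 0.0
```

servo_tool(
  plan=[1,-0.559,-0.511,0,0,0,0,1,-0.559,-0.511,0,0,0,0,1,-0.559,-0.511,0,0,0,0,1,-0.559,-0.511,0,0,0,0,1,-0.559,-0.511,0,0,0,0,1,-0.559,-0.511,0,0,0,0,1,-0.559,-0.511,0,0,0,0,1,-0.559,-0.511,0,0,0,0,1,-0.559,-0.511,0,0,0,0,1,-0.559,-0.511,0,0,0,0],
)

```text
clock: 1.77
position: [0.5197, -0.0782, 0.3568]
ee_rot: [0.117, 0.993, 0.0, -0.0]
force: [1.5, 1.2, 1.1]
finger_gap: 0.0858
grasp_force: 0.0
```

servo_tool(
  plan=[1,-0.149,-0.136,0,0,0,0,1,-0.149,-0.136,0,0,0,0,1,-0.149,-0.136,0,0,0,0,1,-0.149,-0.136,0,0,0,0,1,-0.149,-0.136,0,0,0,0,1,-0.149,-0.136,0,0,0,0],
)

```text
clock: 2.27
position: [0.6047, -0.2027, 0.3548]
ee_rot: [0.118, 0.993, 0.0, -0.002]
force: [-0.4, 0.3, -1.0]
finger_gap: 0.0853
grasp_force: 0.0
```

servo_tool(
  plan=[1,0,0,0.05,0,0,0,1,0,0,0.1,0,0,0,1,0,0,0.14,0,0,0,1,0,0,0.172,0,0,0,1,0,0,0.172,0,0,0,-1,0,0,0.172,0,0,0,-1,0,0,0.172,0,0,0,-1,0,0,0.172,0,0,0,-1,0,0,0.172,0,0,0,-1,0,0,0.172,0,0,0],
  grip_force=60,
)

```text
clock: 3.1
position: [0.605, -0.2016, 0.2304]
ee_rot: [0.117, 0.993, -0.001, 0.002]
force: [-1.8, -0.2, 6.4]
finger_gap: 0.0303
grasp_force: 58.7
```

Run:
```python
from h import *
s=env.state();print({k:np.round(s[k],4).tolist() for k in("clock","position","ee_rot","force","finger_gap","grasp_force","joint_pos")})
for n in("top","side"):
    p,d=cams.camera(n);c,m=unwrap(n,json.load(open("P.json")),p,d);print(n,m.mean())
    cv2.imwrite(f"pics/{n}1.png",p[:,:,::-1])
a,b=cv2.imread("pics/top1.png"),cv2.imread("pics/side1.png")
cv2.imwrite("pics/v1.png",np.hstack([a[100:400,100:450],b[100:400,150:500]]))
```

```text
{'clock': 3.1, 'position': [0.605, -0.2016, 0.2304], 'ee_rot': [0.1171, 0.9931, -0.0005, 0.0018], 'force': [-1.8088, -0.1739, 6.4189], 'finger_gap': 0.0303, 'grasp_force': 58.6943, 'joint_pos': [-0.3215, 0.3431, 0.2342, 1.4581, -0.0003, -0.0867]}
top 0.644139650872818
side 0.5590606816292601
```

View pics/v1.png

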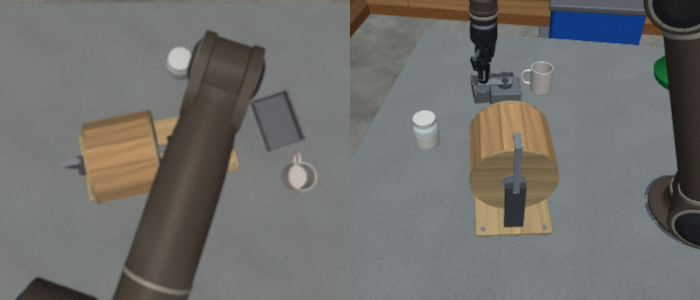

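The gripper holds the knob: the right panel shows it at about (483,80). The drum is visible in both views, and the arm hides only a corner of it from above. Next I write the tracker, model fit and planner, then run an identification swing.

```bash
cat > m.py <<'E'
from h import *
from scipy.optimize import least_squares
from scipy.ndimage import gaussian_filter1d
P=json.load(open("P.json")); K0,C0=.14,.0046; ROT=np.array([[-.9726,.2327],[.2327,.9726]])
F="log.json"
L=json.load(open(F)) if os.path.exists(F) else dict(cmd=[[0,0]],cur=None,obs=[],par=[.024,.038,.06],off=[0,0],pend=[])
def save(): json.dump(L,open(F,"w"))
def knob(f): return .065*np.array([np.cos(f+P[2]),np.sin(f+P[2])])
if L["cur"] is None: L["cur"]=knob(0).tolist()
def phi_of(t,tau):
    c=np.array(L["cmd"]);return np.interp(t-tau,c[:,0],c[:,1])
def sim(par,t1,t0=0,x=(0,0),dt=1/120):
    I,g,tau=par; n=int(np.ceil((t1-t0)/dt))+1; T=t0+dt*np.arange(n+1); f=phi_of(T,tau); fd=np.gradient(f,dt)
    X=np.zeros((n+1,2)); X[0]=x; th,w=x
    for i in range(n):
        w+=dt*(K0*(f[i]-th)+C0*(fd[i]-w)-g*np.sin(th))/I; th+=dt*w; X[i+1]=th,w
    return T,X
def at(par,t,**k):
    T,X=sim(par,t+.02,**k);return np.array([np.interp(t,T,X[:,0]),np.interp(t,T,X[:,1])])
def feat(img,dep):
    c,m=unwrap("top",P,img,dep); g=c.mean(-1); m=m.astype(float)
    lp=gaussian_filter1d(g*m,14,axis=0)/np.maximum(gaussian_filter1d(m,14,axis=0),1e-3)
    return np.clip(g-lp,-40,40)*(m>0),m
def snap():
    t=float(env.state()["clock"]); pos=env.state()["position"]
    p,d=cams.camera("top"); f,m=feat(p,d)
    A=np.load("map.npz") if os.path.exists("map.npz") else None
    S,W=(A["S"],A["W"]) if A else (np.zeros((720,60)),np.zeros((720,60)))
    b0=np.round(np.rad2deg(AL)*2).astype(int)
    if A is None: th,q=0.,1.
    else:
        pr=at(L["par"],t)[0]; js=np.round(np.rad2deg(pr)*2).astype(int)+np.arange(-44,45); sc=[]
        for j in js:
            i=(b0-j)%720; w=m*(W[i]>0); r=S[i]/np.maximum(W[i],1)
            sc.append((w*f*r).sum()/np.sqrt((w*f*f).sum()*(w*r*r).sum()+1e-9) if w.sum()>2000 else -1)
        k=int(np.argmax(sc)); q=sc[k]; o=0
        if 0<k<88: a,b,c=sc[k-1:k+2]; o=.5*(a-c)/(a-2*b+c)
        th=np.deg2rad((js[k]+o)/2)
    if q>.45:
        i=(b0-int(round(np.rad2deg(th)*2)))%720; np.add.at(S,i,f*m); np.add.at(W,i,m); np.savez("map.npz",S=S,W=W)
        L["obs"].append([t,float(th)])
    fo=np.arctan2(*(pos[:2]-P[:2])[::-1])-P[2]
    print(f"t {t:.2f} th {th:.3f} q {q:.2f} pred {at(L['par'],t)[0]:.3f} phi_meas {fo:.3f} phi_cmd {phi_of(t,0):.3f}",
      "rad",round(np.hypot(*(pos[:2]-P[:2]))*1e3,1),"F",np.round(env.state()["force"],1),"hatch",hatch(p,d))
    save()
def hatch(p,d):
    c,m=unwrap("top",P,p,d,r=.114); sat=c.max(-1)-c.min(-1); h=(sat<22)&m
    h[:,:12]=0;h[:,-12:]=0
    if h.sum()<300: return None
    r=np.nonzero(h.sum(1)>20)[0]; return [round(float(np.rad2deg(AL[k])),1) for k in(r.min(),r.max())] if len(r) else None
def fit():
    o=np.array(L["obs"]); o=o[o[:,0]>3]
    def res(p):
        T,X=sim(p,o[-1,0]+.02)
        return np.r_[(np.interp(o[:,0],T,X[:,0])-o[:,1])/.02,(p-[.024,.038,.06])/[.006,.015,.04]]
    r=least_squares(res,L["par"],bounds=([.015,.01,0],[.036,.07,.2]),x_scale=[.01,.02,.05],diff_step=1e-3)
    L["par"]=r.x.tolist();n=len(o)
    print("par",np.round(r.x,4),"res rad",np.round(r.fun[:n][-8:]*.02,3))
def emit(f_of_t,rows,gaps):
    """rows: list of row counts per call; camera gap s after each call; f_of_t: crank command at row end"""
    t=float(env.state()["clock"]); cur=np.array(L["cur"]); L["cmd"].append([t,L["cmd"][-1][1]])
    for n,gp in zip(rows,gaps):
        out=[]; start=cur.copy()
        for k in range(n):
            t+=1/12; f=f_of_t(t); s=np.round(ROT.T@(knob(f)-start)/.75,3)
            cur=start+ROT@s*.75; out+=[-1,float(s[0]),float(s[1]),0,0,0,0]; L["cmd"].append([t,float(f)])
        print("PLAN",str(out).replace(".0,",",")); t+=gp; L["cmd"].append([t,L["cmd"][-1][1]])
    L["cur"]=cur.tolist(); save()
E
cat > snap.py <<'E'
from m import *
snap()
E
python3 - <<'E'
from m import *
import cv2
p=cv2.imread("pics/top0.png")[:,:,::-1]
f,m=feat(p,np.load("top0.npy"))
snap()
t0=float(env.state()["clock"])
def mj(t):
    s=np.clip((t-t0)/1.7,0,1);return 1.3*(10*s**3-15*s**4+6*s**5)
emit(mj,[10,10,6,6,6,6],[.05]*6)
E
```

```text
t 3.20 th 0.000 q 1.00 pred 0.000 phi_meas 0.028 phi_cmd 0.000 rad 65.8 F [-0.3  0.2  5.8] hatch None
PLAN [-1, 0, 0, 0, 0, 0, 0, -1, 0, 0.001, 0, 0, 0, 0, -1, 0.001, 0.003, 0, 0, 0, 0, -1, 0.003, 0.006, 0, 0, 0, 0, -1, 0.005, 0.01, 0, 0, 0, 0, -1, 0.009, 0.015, 0, 0, 0, 0, -1, 0.014, 0.021, 0, 0, 0, 0, -1, 0.02, 0.027, 0, 0, 0, 0, -1, 0.028, 0.034, 0, 0, 0, 0, -1, 0.036, 0.039, 0, 0, 0, 0]
PLAN [-1, 0.015, 0.007, 0, 0, 0, 0, -1, 0.025, 0.009, 0, 0, 0, 0, -1, 0.033, 0.01, 0, 0, 0, 0, -1, 0.041, 0.011, 0, 0, 0, 0, -1, 0.047, 0.011, 0, 0, 0, 0, -1, 0.052, 0.01, 0, 0, 0, 0, -1, 0.055, 0.01, 0, 0, 0, 0, -1, 0.056, 0.01, 0, 0, 0, 0, -1, 0.057, 0.01, 0, 0, 0, 0, -1, 0.057, 0.01, 0, 0, 0, 0]
PLAN [-1, -0, -0, 0, 0, 0, 0, -1, -0, -0, 0, 0, 0, 0, -1, -0, -0, 0, 0, 0, 0, -1, -0, -0, 0, 0, 0, 0, -1, -0, -0, 0, 0, 0, 0, -1, -0, -0, 0, 0, 0, 0]
PLAN [-1, -0, -0, 0, 0, 0, 0, -1, -0, -0, 0, 0, 0, 0, -1, -0, -0, 0, 0, 0, 0, -1, -0, -0, 0, 0, 0, 0, -1, -0, -0, 0, 0, 0, 0, -1, -0, -0, 0, 0, 0, 0]
PLAN [-1, -0, -0, 0, 0, 0, 0, -1, -0, -0, 0, 0, 0, 0, -1, -0, -0, 0, 0, 0, 0, -1, -0, -0, 0, 0, 0, 0, -1, -0, -0, 0, 0, 0, 0, -1, -0, -0, 0, 0, 0, 0]
PLAN [-1, -0, -0, 0, 0, 0, 0, -1, -0, -0, 0, 0, 0, 0, -1, -0, -0, 0, 0, 0, 0, -1, -0, -0, 0, 0, 0, 0, -1, -0, -0, 0, 0, 0, 0, -1, -0, -0, 0, 0, 0, 0]
```

servo_tool(
  plan=[-1,0,0,0,0,0,0,-1,0,0.001,0,0,0,0,-1,0.001,0.003,0,0,0,0,-1,0.003,0.006,0,0,0,0,-1,0.005,0.01,0,0,0,0,-1,0.009,0.015,0,0,0,0,-1,0.014,0.021,0,0,0,0,-1,0.02,0.027,0,0,0,0,-1,0.028,0.034,0,0,0,0,-1,0.036,0.039,0,0,0,0],
)

```text
clock: 4.08
position: [0.5848, -0.1681, 0.2304]
ee_rot: [0.118, 0.993, -0.002, 0.002]
force: [-2.3, -5.2, 5.8]
finger_gap: 0.0302
grasp_force: 59.0
```

```bash
python3 snap.py
```

```text
t 4.08 th 0.279 q 0.75 pred 0.133 phi_meas 0.633 phi_cmd 0.626 rad 65.6 F [-2.  -3.2  4.2] hatch None
```

servo_tool(
  plan=[-1,0.015,0.007,0,0,0,0,-1,0.025,0.009,0,0,0,0,-1,0.033,0.01,0,0,0,0,-1,0.041,0.011,0,0,0,0,-1,0.047,0.011,0,0,0,0,-1,0.052,0.01,0,0,0,0,-1,0.055,0.01,0,0,0,0,-1,0.056,0.01,0,0,0,0,-1,0.057,0.01,0,0,0,0,-1,0.057,0.01,0,0,0,0],
)

```text
clock: 4.97
position: [0.5456, -0.1519, 0.2304]
ee_rot: [0.118, 0.993, -0.003, 0.002]
force: [-0.7, -8.1, 3.8]
finger_gap: 0.0303
grasp_force: 59.7
```

```bash
python3 snap.py
```

```text
t 4.97 th 1.533 q 0.29 pred 1.419 phi_meas 1.295 phi_cmd 1.300 rad 65.0 F [-1.  -8.4  4.8] hatch None
```

servo_tool(
  plan=[-1,0,0,0,0,0,0,-1,0,0,0,0,0,0,-1,0,0,0,0,0,0,-1,0,0,0,0,0,0,-1,0,0,0,0,0,0,-1,0,0,0,0,0,0],
)

```text
clock: 5.52
position: [0.5456, -0.1519, 0.2304]
ee_rot: [0.118, 0.993, -0.003, 0.002]
force: [-1.0, -8.5, 5.0]
finger_gap: 0.0302
grasp_force: 59.7
```

```bash
python3 snap.py
```

```text
t 5.52 th 1.975 q 0.45 pred 1.694 phi_meas 1.294 phi_cmd 1.300 rad 65.0 F [-0.4 -8.2  5.3] hatch None
```

servo_tool(
  plan=[-1,0,0,0,0,0,0,-1,0,0,0,0,0,0,-1,0,0,0,0,0,0,-1,0,0,0,0,0,0,-1,0,0,0,0,0,0,-1,0,0,0,0,0,0],
)

```text
clock: 6.07
position: [0.5457, -0.1518, 0.2304]
ee_rot: [0.118, 0.993, -0.003, 0.002]
force: [-0.5, -8.4, 5.2]
finger_gap: 0.0302
grasp_force: 59.7
```

```bash
python3 snap.py
```

```text
t 6.07 th 0.777 q 0.46 pred 0.986 phi_meas 1.294 phi_cmd 1.300 rad 65.0 F [-0.5 -7.7  5.8] hatch None
```

servo_tool(
  plan=[-1,0,0,0,0,0,0,-1,0,0,0,0,0,0,-1,0,0,0,0,0,0,-1,0,0,0,0,0,0,-1,0,0,0,0,0,0,-1,0,0,0,0,0,0],
)

```text
clock: 6.62
position: [0.5458, -0.1519, 0.2304]
ee_rot: [0.118, 0.993, -0.003, 0.002]
force: [-0.0, -7.7, 5.6]
finger_gap: 0.0303
grasp_force: 59.7
```

```bash
python3 snap.py
```

```text
t 6.62 th 0.341 q 0.90 pred 0.489 phi_meas 1.292 phi_cmd 1.300 rad 65.0 F [ 0.4 -7.9  4.9] hatch None
```

servo_tool(
  plan=[-1,0,0,0,0,0,0,-1,0,0,0,0,0,0,-1,0,0,0,0,0,0,-1,0,0,0,0,0,0,-1,0,0,0,0,0,0,-1,0,0,0,0,0,0],
)

```text
clock: 7.17
position: [0.5457, -0.1519, 0.2304]
ee_rot: [0.118, 0.993, -0.003, 0.002]
force: [-0.5, -8.1, 4.2]
finger_gap: 0.0301
grasp_force: 59.7
```

```bash
python3 snap.py; python3 -c "
from m import *
fit()"
```

```text
t 7.17 th 1.069 q 0.42 pred 0.996 phi_meas 1.293 phi_cmd 1.300 rad 65.0 F [-0.3 -8.   5.5] hatch None
par [0.0282 0.07   0.    ] res rad [ 0.    -0.127  0.01   0.063]
```

```bash
cat > endface.py <<'E'
from m import *
TH=np.deg2rad(np.arange(0,360,.5)); RR=np.linspace(.02,.103,42)
def face(img,dep,yc=.335):
    A,r=np.meshgrid(TH,RR,indexing="ij"); x,z=r*np.sin(A),.15+r*np.cos(A); c,s=np.cos(P[2]),np.sin(P[2])
    W=np.stack([P[0]+c*x-s*yc,P[1]+s*x+c*yc,z],-1)
    i=cams.camera_info("side");K,R,t=map(np.array,(i["K"],i["R"],i["t"])); q=W@R.T+t;u=q@K.T;u=(u[...,:2]/u[...,2:]).astype(np.float32)
    g=cv2.remap(img.astype(np.float32).mean(-1),u[...,0],u[...,1],cv2.INTER_LINEAR); d=cv2.remap(dep,u[...,0],u[...,1],cv2.INTER_NEAREST)
    m=cv2.erode((abs(d-q[...,2])<.012).astype(np.uint8),np.ones((9,5),np.uint8)).astype(float)
    g=g*m; lp=g.sum()/m.sum()
    return np.clip(g-lp,-40,40)*m,m
def ncc(f,m,S,W):
    """circular NCC of f (machine angle) vs reference S,W (body angle): score at shift j (half deg)"""
    F=lambda a:np.fft.rfft(a,axis=0); C=lambda a,b:np.fft.irfft((F(a)*np.conj(F(b))).sum(1),720)
    n=C(m,W);sx=C(f,W);sy=C(m,S);return (C(f,S)-sx*sy/n)/np.sqrt((C(f*f,W)-sx**2/n)*(C(m,S*S)-sy**2/n))
def peaks(sc,k=3):
    s=sc.copy();o=[]
    for _ in range(k):
        j=int(np.argmax(s));o.append((j/2,round(float(sc[j]),2)));s[(j+np.arange(-16,17))%720]=-1
    return o
E
python3 - <<'E'
from endface import *
im=[cv2.imread(f"pics/side{k}.png")[:,:,::-1] for k in(0,1)];d=np.load("side0.npy")
f0,m0=face(im[0],d);f1,m1=face(im[1],d);print(m0.mean(),f0.std())
np.savez("face0.npz",S=f0,W=m0)
print(peaks(ncc(f1,m1,f0,m0),4))
t=float(env.state()["clock"]);p,d=cams.camera("side");np.savez(f"snap_{t:.2f}.npz",p=p,d=d)
f,m=face(p,d);print(t,peaks(ncc(f,m,f0,m0),4))
L["cmd"].append([t+.05,1.3]);save()
e=np.hstack([np.clip(x.T*2+128,0,255) for x in (f0,)]);e2=np.clip(f.T*2+128,0,255)
c1=cv2.resize(im[0][185:320,250:380].copy(),(390,405));c2=cv2.resize(p[185:320,250:380],(390,405))
v=np.vstack([np.hstack([c1,c2])[:,:,::-1],cv2.cvtColor(np.pad(np.vstack([e,e2]),((0,0),(0,60))).astype(np.uint8),cv2.COLOR_GRAY2BGR)]);cv2.imwrite("pics/f1.png",v);print(v.shape)
E
```

```text
0.6756283068783069 4.284525252406292
[(0.0, 0.99), (8.5, 0.74), (351.5, 0.74), (17.0, 0.46)]
7.2167 [(89.0, 0.95), (97.5, 0.75), (80.5, 0.75), (72.0, 0.53)]
(489, 780, 3)
```

View pics/f1.png

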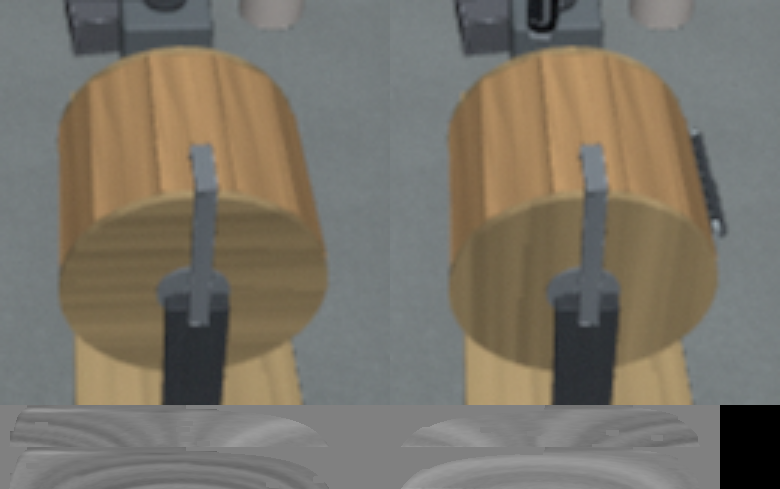

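The crops show the hatch edge-on at the right of the drum. The end-face grain gives an absolute angle: 89° with NCC 0.95, and no rival peak. I'm switching the tracker to it.

```bash
python3 - <<'E'
s=open("m.py").read()
i=s.index("def feat("); j=s.index("def fit():")
open("m.py","w").write(s[:i]+s[j:])
E
cat >> endface.py <<'E'
def snap():
    s=env.state();t=float(s["clock"]);pos=s["position"]
    p,d=cams.camera("side");np.savez(f"snap_{t:.2f}.npz",p=p,d=d)
    f,m=face(p,d);A=np.load("face0.npz");sc=ncc(f,m,A["S"],A["W"])
    pr=at(L["par"],t)[0]
    k=int(np.argmax(sc));a,b,c=sc[k-1],sc[k],sc[(k+1)%720];th=np.deg2rad((k+.5*(a-c)/(a-2*b+c))/2)
    th+=2*np.pi*round((pr-th)/2/np.pi); L["obs"].append([t,float(th)]); save()
    e=pos[:2]-P[:2]; fo=np.arctan2(e[1],e[0])-P[2]; fc=phi_of(t,0); fo+=2*np.pi*round((fc-fo)/2/np.pi)
    print(f"t {t:.2f} th {th:.3f} q {b:.2f} pred {pr:.3f} phi_meas {fo:.3f} cmd {fc:.3f} rad {np.hypot(*e)*1e3:.1f} F",np.round(s["force"],1))
E
printf 'from endface import *\nsnap()\n' > snap.py
python3 - <<'E'
from endface import *
L["obs"]=[[7.2167,np.deg2rad(89.)],[4.08,.279]];L["obs"].sort();L["par"]=[.024,.038,.06]
emit(lambda t:1.3,[4]*5,[.05]*5)
E
```

```text
PLAN [-1, -0, -0, 0, 0, 0, 0, -1, -0, -0, 0, 0, 0, 0, -1, -0, -0, 0, 0, 0, 0, -1, -0, -0, 0, 0, 0, 0]
PLAN [-1, -0, -0, 0, 0, 0, 0, -1, -0, -0, 0, 0, 0, 0, -1, -0, -0, 0, 0, 0, 0, -1, -0, -0, 0, 0, 0, 0]
PLAN [-1, -0, -0, 0, 0, 0, 0, -1, -0, -0, 0, 0, 0, 0, -1, -0, -0, 0, 0, 0, 0, -1, -0, -0, 0, 0, 0, 0]
PLAN [-1, -0, -0, 0, 0, 0, 0, -1, -0, -0, 0, 0, 0, 0, -1, -0, -0, 0, 0, 0, 0, -1, -0, -0, 0, 0, 0, 0]
PLAN [-1, -0, -0, 0, 0, 0, 0, -1, -0, -0, 0, 0, 0, 0, -1, -0, -0, 0, 0, 0, 0, -1, -0, -0, 0, 0, 0, 0]
```

servo_tool(
  plan=[-1,0,0,0,0,0,0,-1,0,0,0,0,0,0,-1,0,0,0,0,0,0,-1,0,0,0,0,0,0],
)

```text
clock: 7.6
position: [0.5458, -0.1519, 0.2304]
ee_rot: [0.118, 0.993, -0.003, 0.002]
force: [-0.3, -8.4, 6.1]
finger_gap: 0.03
grasp_force: 59.7
```

```bash
python3 snap.py
```

```text
t 7.60 th 1.514 q 0.95 pred 1.510 phi_meas 1.292 cmd 1.300 rad 65.0 F [-0.3 -8.4  6.1]
```

servo_tool(
  plan=[-1,0,0,0,0,0,0,-1,0,0,0,0,0,0,-1,0,0,0,0,0,0,-1,0,0,0,0,0,0],
)

```text
clock: 7.98
position: [0.5457, -0.1519, 0.2304]
ee_rot: [0.118, 0.993, -0.003, 0.002]
force: [-1.3, -8.5, 4.1]
finger_gap: 0.0302
grasp_force: 59.7
```

```bash
python3 snap.py
```

```text
t 7.98 th 1.098 q 0.90 pred 1.553 phi_meas 1.293 cmd 1.300 rad 65.0 F [-1.3 -8.5  4.1]
```

servo_tool(
  plan=[-1,0,0,0,0,0,0,-1,0,0,0,0,0,0,-1,0,0,0,0,0,0,-1,0,0,0,0,0,0],
)

```text
clock: 8.37
position: [0.5457, -0.1518, 0.2304]
ee_rot: [0.118, 0.993, -0.003, 0.002]
force: [-0.2, -9.0, 4.9]
finger_gap: 0.0302
grasp_force: 59.7
```

```bash
python3 snap.py
```

```text
t 8.37 th 0.765 q 0.90 pred 1.191 phi_meas 1.292 cmd 1.300 rad 65.0 F [-0.2 -9.   4.9]
```

servo_tool(
  plan=[-1,0,0,0,0,0,0,-1,0,0,0,0,0,0,-1,0,0,0,0,0,0,-1,0,0,0,0,0,0],
)

```text
clock: 8.75
position: [0.5458, -0.1519, 0.2304]
ee_rot: [0.118, 0.993, -0.003, 0.002]
force: [-0.4, -7.9, 4.5]
finger_gap: 0.0305
grasp_force: 59.7
```

```bash
python3 snap.py
```

```text
t 8.75 th 0.865 q 0.90 pred 0.749 phi_meas 1.292 cmd 1.300 rad 65.0 F [-0.4 -7.9  4.5]
```

servo_tool(
  plan=[-1,0,0,0,0,0,0,-1,0,0,0,0,0,0,-1,0,0,0,0,0,0,-1,0,0,0,0,0,0],
)

```text
clock: 9.13
position: [0.5458, -0.1519, 0.2304]
ee_rot: [0.118, 0.993, -0.003, 0.002]
force: [-0.5, -8.2, 5.1]
finger_gap: 0.0299
grasp_force: 59.7
```

```bash
python3 snap.py; python3 -c "
from endface import *
fit();save();print(at(L['par'],float(env.state()['clock'])), env.state()['clock'])"
```

```text
t 9.13 th 1.249 q 0.91 pred 0.617 phi_meas 1.292 cmd 1.300 rad 65.0 F [-0.5 -8.2  5.1]
par [0.0182 0.0252 0.    ] res rad [-0.058  0.015  0.008 -0.009 -0.017 -0.01   0.003]
[1.30167012 0.95820401] 9.1833
```

```bash
cat > plan.py <<'E'
import sys
from endface import *
from scipy.interpolate import BPoly,CubicHermiteSpline
OM=12*2*np.pi/60
def plan(mode,T,rows,target=None,phend=None):
    fit(); t0=float(env.state()["clock"]); I,g,tau=L["par"]; th,w=at(L["par"],t0); ph=L["cmd"][-1][1]
    a=(K0*(ph-th)-C0*w-g*np.sin(th))/I; print(f"now t {t0:.2f} th {th:.3f} w {w*9.549:.2f} rpm a {a:.2f} phi {ph:.3f}")
    tt=np.arange(0,8,.005)
    if mode=="spin":
        v=BPoly.from_derivatives([0,T],[[w,a],[OM,0]]); W=np.where(tt<T,v(np.minimum(tt,T)),OM); th_d=th+np.cumsum(W)*.005
    else:
        q=BPoly.from_derivatives([0,T],[[th,w,a],[target,0,0]]); th_d=np.where(tt<T,q(np.minimum(tt,T)),target); W=np.gradient(th_d,.005)
    A=np.gradient(W,.005); u=(I*A+g*np.sin(th_d))/K0; f=th_d+u-C0/K0*np.gradient(u,.005)
    emit(lambda t:float(np.interp(t-t0,tt,f)),rows,[.05]*len(rows))
    T2,X=sim(L["par"],L["cmd"][-1][0]); k=T2>t0; print("pred rpm",np.round(X[k,1][::20]*9.549,1),"end th",round(X[-1,0],3),"phi",round(L["cmd"][-1][1],3))
if __name__=="__main__":
    a=sys.argv
    if "snap" in a: snap()
    a=[x for x in a[1:] if x!="snap"]
    plan(a[0],float(a[1]),eval(a[2]),eval(a[3]) if len(a)>3 else None)
E
sed -i 's/o=o\[o\[:,0\]>3\]/o=o[o[:,0]>5]/' m.py
cp log.json log_bak.json
python3 -c "from math import *" ; sed -i '1i from math import pi' plan.py
python3 plan.py spin 2.5 [10,10]
```

```text
par [0.0178 0.0256 0.0559] res rad [-0.006  0.007 -0.001 -0.01  -0.004  0.006]
now t 9.18 th 1.304 w 8.93 rpm a -1.66 phi 1.300
PLAN [-1, 0.006, -0.002, 0, 0, 0, 0, -1, 0.013, -0.004, 0, 0, 0, 0, -1, 0.02, -0.006, 0, 0, 0, 0, -1, 0.026, -0.009, 0, 0, 0, 0, -1, 0.031, -0.012, 0, 0, 0, 0, -1, 0.035, -0.015, 0, 0, 0, 0, -1, 0.039, -0.018, 0, 0, 0, 0, -1, 0.043, -0.021, 0, 0, 0, 0, -1, 0.046, -0.024, 0, 0, 0, 0, -1, 0.049, -0.027, 0, 0, 0, 0]
PLAN [-1, 0.004, -0.005, 0, 0, 0, 0, -1, 0.007, -0.008, 0, 0, 0, 0, -1, 0.009, -0.012, 0, 0, 0, 0, -1, 0.012, -0.016, 0, 0, 0, 0, -1, 0.014, -0.02, 0, 0, 0, 0, -1, 0.016, -0.024, 0, 0, 0, 0, -1, 0.018, -0.029, 0, 0, 0, 0, -1, 0.019, -0.034, 0, 0, 0, 0, -1, 0.021, -0.039, 0, 0, 0, 0, -1, 0.022, -0.044, 0, 0, 0, 0]
pred rpm [8.9 6.1 4.1 3.1 2.9 3.4 4.2 5.5 6.8 8.  9.1] end th 2.333 phi 2.534
```

servo_tool(
  plan=[-1,0.006,-0.002,0,0,0,0,-1,0.013,-0.004,0,0,0,0,-1,0.02,-0.006,0,0,0,0,-1,0.026,-0.009,0,0,0,0,-1,0.031,-0.012,0,0,0,0,-1,0.035,-0.015,0,0,0,0,-1,0.039,-0.018,0,0,0,0,-1,0.043,-0.021,0,0,0,0,-1,0.046,-0.024,0,0,0,0,-1,0.049,-0.027,0,0,0,0],
)

```text
clock: 10.02
position: [0.5065, -0.1621, 0.2304]
ee_rot: [0.117, 0.993, -0.002, 0.003]
force: [5.1, -4.9, 2.6]
finger_gap: 0.03
grasp_force: 59.5
```

```bash
python3 snap.py
```

```text
t 10.02 th 1.750 q 0.96 pred 1.686 phi_meas 1.929 cmd 1.955 rad 64.5 F [ 5.1 -4.9  2.6]
```

servo_tool(
  plan=[-1,0.004,-0.005,0,0,0,0,-1,0.007,-0.008,0,0,0,0,-1,0.009,-0.012,0,0,0,0,-1,0.012,-0.016,0,0,0,0,-1,0.014,-0.02,0,0,0,0,-1,0.016,-0.024,0,0,0,0,-1,0.018,-0.029,0,0,0,0,-1,0.019,-0.034,0,0,0,0,-1,0.021,-0.039,0,0,0,0,-1,0.022,-0.044,0,0,0,0],
)

```text
clock: 10.9
position: [0.4827, -0.1894, 0.2304]
ee_rot: [0.117, 0.993, -0.0, 0.003]
force: [5.0, -0.2, 5.5]
finger_gap: 0.0305
grasp_force: 59.9
```

```bash
python3 plan.py snap spin 1.5 [10,10]
```

```text
t 10.90 th 2.258 q 0.95 pred 2.275 phi_meas 2.500 cmd 2.534 rad 64.3 F [ 5.  -0.2  5.5]
par [0.0181 0.0256 0.0264] res rad [ 0.001  0.011  0.001 -0.014 -0.015 -0.005 -0.012  0.018]
now t 10.95 th 2.323 w 9.00 rpm a 0.36 phi 2.534
PLAN [-1, 0, -0.004, 0, 0, 0, 0, -1, 0.001, -0.01, 0, 0, 0, 0, -1, 0.001, -0.016, 0, 0, 0, 0, -1, 0.001, -0.023, 0, 0, 0, 0, -1, -0, -0.029, 0, 0, 0, 0, -1, -0.001, -0.035, 0, 0, 0, 0, -1, -0.003, -0.041, 0, 0, 0, 0, -1, -0.005, -0.047, 0, 0, 0, 0, -1, -0.008, -0.053, 0, 0, 0, 0, -1, -0.011, -0.059, 0, 0, 0, 0]
PLAN [-1, -0.006, -0.009, 0, 0, 0, 0, -1, -0.011, -0.015, 0, 0, 0, 0, -1, -0.016, -0.02, 0, 0, 0, 0, -1, -0.021, -0.024, 0, 0, 0, 0, -1, -0.027, -0.029, 0, 0, 0, 0, -1, -0.034, -0.032, 0, 0, 0, 0, -1, -0.041, -0.036, 0, 0, 0, 0, -1, -0.048, -0.038, 0, 0, 0, 0, -1, -0.056, -0.04, 0, 0, 0, 0, -1, -0.064, -0.042, 0, 0, 0, 0]
pred rpm [ 9.   9.4  9.7 10.1 10.5 10.8 11.  11.5 11.9 12.2 12.4] end th 4.354 phi 4.151
```

servo_tool(
  plan=[-1,0,-0.004,0,0,0,0,-1,0.001,-0.01,0,0,0,0,-1,0.001,-0.016,0,0,0,0,-1,0.001,-0.023,0,0,0,0,-1,0,-0.029,0,0,0,0,-1,-0.001,-0.035,0,0,0,0,-1,-0.003,-0.041,0,0,0,0,-1,-0.005,-0.047,0,0,0,0,-1,-0.008,-0.053,0,0,0,0,-1,-0.011,-0.059,0,0,0,0],
)

```text
clock: 11.78
position: [0.4789, -0.2339, 0.2303]
ee_rot: [0.117, 0.993, -0.0, 0.002]
force: [0.0, 1.3, 8.3]
finger_gap: 0.0303
grasp_force: 60.2
```

```bash
python3 snap.py
```

```text
t 11.78 th 3.160 q 0.92 pred 3.188 phi_meas 3.209 cmd 3.243 rad 64.4 F [0.  1.3 8.3]
```

servo_tool(
  plan=[-1,-0.006,-0.009,0,0,0,0,-1,-0.011,-0.015,0,0,0,0,-1,-0.016,-0.02,0,0,0,0,-1,-0.021,-0.024,0,0,0,0,-1,-0.027,-0.029,0,0,0,0,-1,-0.034,-0.032,0,0,0,0,-1,-0.041,-0.036,0,0,0,0,-1,-0.048,-0.038,0,0,0,0,-1,-0.056,-0.04,0,0,0,0,-1,-0.064,-0.042,0,0,0,0],
)

```text
clock: 12.67
position: [0.5176, -0.2773, 0.2305]
ee_rot: [0.118, 0.993, -0.002, 0.001]
force: [-2.4, -4.0, 8.5]
finger_gap: 0.0301
grasp_force: 60.3
```

```bash
python3 plan.py snap spin 1.5 [10,10]
```

```text
t 12.67 th 4.300 q 0.86 pred 4.268 phi_meas 4.142 cmd 4.151 rad 64.9 F [-2.4 -4.   8.5]
par [0.0182 0.0264 0.0221] res rad [-0.001 -0.017 -0.023 -0.014 -0.007  0.012  0.028 -0.013]
now t 12.72 th 4.353 w 12.41 rpm a -0.52 phi 4.151
PLAN [-1, -0.006, -0, 0, 0, 0, 0, -1, -0.016, -0, 0, 0, 0, 0, -1, -0.025, 0.001, 0, 0, 0, 0, -1, -0.035, 0.003, 0, 0, 0, 0, -1, -0.044, 0.006, 0, 0, 0, 0, -1, -0.052, 0.01, 0, 0, 0, 0, -1, -0.06, 0.015, 0, 0, 0, 0, -1, -0.068, 0.021, 0, 0, 0, 0, -1, -0.075, 0.028, 0, 0, 0, 0, -1, -0.081, 0.035, 0, 0, 0, 0]
PLAN [-1, -0.008, 0.014, 0, 0, 0, 0, -1, -0.012, 0.023, 0, 0, 0, 0, -1, -0.014, 0.033, 0, 0, 0, 0, -1, -0.016, 0.043, 0, 0, 0, 0, -1, -0.016, 0.053, 0, 0, 0, 0, -1, -0.015, 0.064, 0, 0, 0, 0, -1, -0.013, 0.074, 0, 0, 0, 0, -1, -0.01, 0.083, 0, 0, 0, 0, -1, -0.005, 0.093, 0, 0, 0, 0, -1, 0, 0.102, 0, 0, 0, 0]
pred rpm [12.4 11.5 10.9 10.6 10.7 11.  11.2 11.7 12.3 12.6 12.7] end th 6.512 phi 6.475
```

servo_tool(
  plan=[-1,-0.006,0,0,0,0,0,-1,-0.016,0,0,0,0,0,-1,-0.025,0.001,0,0,0,0,-1,-0.035,0.003,0,0,0,0,-1,-0.044,0.006,0,0,0,0,-1,-0.052,0.01,0,0,0,0,-1,-0.06,0.015,0,0,0,0,-1,-0.068,0.021,0,0,0,0,-1,-0.075,0.028,0,0,0,0,-1,-0.081,0.035,0,0,0,0],
)

```text
clock: 13.55
position: [0.5845, -0.2659, 0.2305]
ee_rot: [0.118, 0.993, -0.002, 0.002]
force: [2.7, -4.1, 7.4]
finger_gap: 0.0298
grasp_force: 60.1
```

```bash
python3 snap.py
```

```text
t 13.55 th 5.351 q 0.88 pred 5.318 phi_meas 5.234 cmd 5.218 rad 65.7 F [ 2.7 -4.1  7.4]
```

servo_tool(
  plan=[-1,-0.008,0.014,0,0,0,0,-1,-0.012,0.023,0,0,0,0,-1,-0.014,0.033,0,0,0,0,-1,-0.016,0.043,0,0,0,0,-1,-0.016,0.053,0,0,0,0,-1,-0.015,0.064,0,0,0,0,-1,-0.013,0.074,0,0,0,0,-1,-0.01,0.083,0,0,0,0,-1,-0.005,0.093,0,0,0,0,-1,0,0.102,0,0,0,0],
)

```text
clock: 14.43
position: [0.6011, -0.1902, 0.2304]
ee_rot: [0.117, 0.993, -0.001, 0.002]
force: [-4.3, -2.9, 8.3]
finger_gap: 0.0306
grasp_force: 60.4
```

```bash
python3 - <<'E'
s=open("m.py").read()
s=s.replace("np.interp(t-tau,c[:,0],c[:,1])","(lambda f:f+e[0]+e[1]*np.cos(f)+e[2]*np.sin(f))(np.interp(t-tau,c[:,0],c[:,1]))").replace("def phi_of(t,tau):","def phi_of(t,tau,e=(0,0,0)):")
s=s.replace("I,g,tau=par;","I,g,tau,*e=par;").replace("f=phi_of(T,tau);","f=phi_of(T,tau,e);")
s=s.replace("(p-[.024,.038,.06])/[.006,.015,.04]","(p-[.024,.038,.03,0,0,0])/[.006,.015,.02,.015,.015,.015]").replace('L["par"],bounds=([.015,.01,0],[.036,.07,.2]),x_scale=[.01,.02,.05]','(L["par"]+[0,0,0])[:6],bounds=([.015,.01,0]+[-.06]*3,[.036,.07,.2]+[.06]*3),x_scale=[.01,.02,.05,.02,.02,.02]')
open("m.py","w").write(s)
s=open("plan.py").read()
s=s.replace("I,g,tau=L","I,g,tau,*e=L").replace('v=BPoly.from_derivatives([0,T],[[w,a],[OM,0]]); W=np.where(tt<T,v(np.minimum(tt,T)),OM)','W=OM+(w-OM)*np.exp(-(tt+.06)/T)')
s=s.replace("    emit(","    f=f-e[0]-e[1]*np.cos(f)-e[2]*np.sin(f)\n    emit(")
s=s.replace("(t-t0,tt,f)","(t-t0+tau,tt,f)")
open("plan.py","w").write(s)
E
python3 plan.py snap spin 0.9 [10,10]
```

```text
Traceback (most recent call last):
  File "plan.py", line 20, in <module>
    if "snap" in a: snap()
                    ~~~~^^
  File "endface.py", line 24, in snap
    pr=at(L["par"],t)[0]
       ~~^^^^^^^^^^^^
  File "m.py", line 19, in at
    T,X=sim(par,t+.02,**k);return np.array([np.interp(t,T,X[:,0]),np.interp(t,T,X[:,1])])
        ~~~^^^^^^^^^^^^^^^
  File "m.py", line 13, in sim
    I,g,tau,*e=par; n=int(np.ceil((t1-t0)/dt))+1; T=t0+dt*np.arange(n+1); f=phi_of(T,tau,e); fd=np.gradient(f,dt)
                                                                            ~~~~~~^^^^^^^^^
  File "m.py", line 11, in phi_of
    c=np.array(L["cmd"]);return (lambda f:f+e[0]+e[1]*np.cos(f)+e[2]*np.sin(f))(np.interp(t-tau,c[:,0],c[:,1]))
                                ~~~~~~~~~~~~~~~~~~~~~~~~~~~~~~~~~~~~~~~~~~~~~~~^^^^^^^^^^^^^^^^^^^^^^^^^^^^^^^^
  File "m.py", line 11, in <lambda>
    c=np.array(L["cmd"]);return (lambda f:f+e[0]+e[1]*np.cos(f)+e[2]*np.sin(f))(np.interp(t-tau,c[:,0],c[:,1]))
                                            ~^^^
IndexError: list index out of range
```

```bash
python3 - <<'E'
s=open("m.py").read()
s=s.replace("def save()",'L["par"]=(L["par"]+[0,0,0])[:6]\ndef save()',1);open("m.py","w").write(s)
s=open("endface.py").read()
s=s.replace('def snap():\n    s=env.state();t=float(s["clock"]);pos=s["position"]\n    p,d=cams.camera("side");np.savez(f"snap_{t:.2f}.npz",p=p,d=d)',
'def snap(file=None):\n    s=env.state();t=float(s["clock"]);pos=s["position"]\n    if file: A=np.load(file);p,d=A["p"],A["d"];t=float(file[5:-4])\n    else: p,d=cams.camera("side");np.savez(f"snap_{t:.2f}.npz",p=p,d=d)');open("endface.py","w").write(s)
E
ls snap_14*; python3 -c "
from endface import *
print(env.state()['clock']);snap('snap_14.43.npz')"
python3 plan.py spin 0.9 [10,10]
```

```text
snap_14.43.npz
14.4833
t 14.43 th 6.486 q 0.97 pred 6.419 phi_meas 6.517 cmd 6.470 rad 65.7 F [-0.2 -0.   7.2]
par [0.0183 0.0269 0.009  0.0034 0.0218 0.0001] res rad [-0.014 -0.001  0.001 -0.006  0.019 -0.003 -0.004 -0.021]
now t 14.48 th 6.535 w 12.36 rpm a -1.15 phi 6.475
PLAN [-1, 0.013, 0.014, 0, 0, 0, 0, -1, 0.022, 0.021, 0, 0, 0, 0, -1, 0.032, 0.027, 0, 0, 0, 0, -1, 0.042, 0.031, 0, 0, 0, 0, -1, 0.052, 0.034, 0, 0, 0, 0, -1, 0.063, 0.036, 0, 0, 0, 0, -1, 0.073, 0.036, 0, 0, 0, 0, -1, 0.083, 0.035, 0, 0, 0, 0, -1, 0.093, 0.033, 0, 0, 0, 0, -1, 0.103, 0.03, 0, 0, 0, 0]
PLAN [-1, 0.014, -0.007, 0, 0, 0, 0, -1, 0.021, -0.013, 0, 0, 0, 0, -1, 0.028, -0.019, 0, 0, 0, 0, -1, 0.034, -0.026, 0, 0, 0, 0, -1, 0.04, -0.033, 0, 0, 0, 0, -1, 0.044, -0.04, 0, 0, 0, 0, -1, 0.048, -0.048, 0, 0, 0, 0, -1, 0.05, -0.056, 0, 0, 0, 0, -1, 0.052, -0.064, 0, 0, 0, 0, -1, 0.054, -0.072, 0, 0, 0, 0]
pred rpm [12.4 12.2 12.3 12.4 12.4 12.4 12.  12.  12.  12.  12.1] end th 8.795 phi 8.88
```

servo_tool(
  plan=[-1,0.013,0.014,0,0,0,0,-1,0.022,0.021,0,0,0,0,-1,0.032,0.027,0,0,0,0,-1,0.042,0.031,0,0,0,0,-1,0.052,0.034,0,0,0,0,-1,0.063,0.036,0,0,0,0,-1,0.073,0.036,0,0,0,0,-1,0.083,0.035,0,0,0,0,-1,0.093,0.033,0,0,0,0,-1,0.103,0.03,0,0,0,0],
)

```text
clock: 15.32
position: [0.5318, -0.1524, 0.2304]
ee_rot: [0.118, 0.993, -0.003, 0.003]
force: [3.4, -10.8, 5.3]
finger_gap: 0.0303
grasp_force: 60.2
```

```bash
python3 snap.py
```

```text
t 15.32 th 7.641 q 0.92 pred 7.610 phi_meas 7.790 cmd 7.798 rad 64.9 F [  3.4 -10.8   5.3]
```

servo_tool(
  plan=[-1,0.014,-0.007,0,0,0,0,-1,0.021,-0.013,0,0,0,0,-1,0.028,-0.019,0,0,0,0,-1,0.034,-0.026,0,0,0,0,-1,0.04,-0.033,0,0,0,0,-1,0.044,-0.04,0,0,0,0,-1,0.048,-0.048,0,0,0,0,-1,0.05,-0.056,0,0,0,0,-1,0.052,-0.064,0,0,0,0,-1,0.054,-0.072,0,0,0,0],
)

```text
clock: 16.2
position: [0.4808, -0.1937, 0.2304]
ee_rot: [0.117, 0.993, -0.0, 0.003]
force: [7.4, -0.4, 4.4]
finger_gap: 0.03
grasp_force: 60.2
```

```bash
python3 plan.py snap spin 0.9 [10,10]
```

```text
t 16.20 th 8.721 q 0.95 pred 8.722 phi_meas 8.855 cmd 8.880 rad 64.3 F [ 7.4 -0.4  4.4]
par [0.0183 0.0273 0.0048 0.0014 0.0222 0.0053] res rad [ 0.006 -0.006  0.02  -0.    -0.005 -0.015 -0.024  0.003]
now t 16.25 th 8.787 w 11.87 rpm a -0.49 phi 8.880
PLAN [-1, 0, -0.012, 0, 0, 0, 0, -1, -0.001, -0.02, 0, 0, 0, 0, -1, -0.002, -0.027, 0, 0, 0, 0, -1, -0.004, -0.034, 0, 0, 0, 0, -1, -0.006, -0.041, 0, 0, 0, 0, -1, -0.009, -0.048, 0, 0, 0, 0, -1, -0.013, -0.054, 0, 0, 0, 0, -1, -0.017, -0.06, 0, 0, 0, 0, -1, -0.021, -0.066, 0, 0, 0, 0, -1, -0.026, -0.071, 0, 0, 0, 0]
PLAN [-1, -0.01, -0.008, 0, 0, 0, 0, -1, -0.016, -0.012, 0, 0, 0, 0, -1, -0.023, -0.016, 0, 0, 0, 0, -1, -0.03, -0.019, 0, 0, 0, 0, -1, -0.037, -0.021, 0, 0, 0, 0, -1, -0.045, -0.023, 0, 0, 0, 0, -1, -0.053, -0.024, 0, 0, 0, 0, -1, -0.061, -0.024, 0, 0, 0, 0, -1, -0.07, -0.024, 0, 0, 0, 0, -1, -0.078, -0.023, 0, 0, 0, 0]
pred rpm [11.8 11.9 12.  12.  12.1 12.1 11.9 11.9 12.  12.  12. ] end th 11.012 phi 10.762
```

servo_tool(
  plan=[-1,0,-0.012,0,0,0,0,-1,-0.001,-0.02,0,0,0,0,-1,-0.002,-0.027,0,0,0,0,-1,-0.004,-0.034,0,0,0,0,-1,-0.006,-0.041,0,0,0,0,-1,-0.009,-0.048,0,0,0,0,-1,-0.013,-0.054,0,0,0,0,-1,-0.017,-0.06,0,0,0,0,-1,-0.021,-0.066,0,0,0,0,-1,-0.026,-0.071,0,0,0,0],
)

```text
clock: 17.08
position: [0.4856, -0.2499, 0.2304]
ee_rot: [0.117, 0.993, -0.001, 0.001]
force: [-2.4, 0.5, 9.0]
finger_gap: 0.0301
grasp_force: 60.8
```

```bash
python3 snap.py
```

```text
t 17.08 th 9.829 q 0.90 pred 9.833 phi_meas 9.761 cmd 9.791 rad 64.5 F [-2.4  0.5  9. ]
```

servo_tool(
  plan=[-1,-0.01,-0.008,0,0,0,0,-1,-0.016,-0.012,0,0,0,0,-1,-0.023,-0.016,0,0,0,0,-1,-0.03,-0.019,0,0,0,0,-1,-0.037,-0.021,0,0,0,0,-1,-0.045,-0.023,0,0,0,0,-1,-0.053,-0.024,0,0,0,0,-1,-0.061,-0.024,0,0,0,0,-1,-0.07,-0.024,0,0,0,0,-1,-0.078,-0.023,0,0,0,0],
)

```text
clock: 17.97
position: [0.5388, -0.2818, 0.2305]
ee_rot: [0.118, 0.993, -0.002, 0.001]
force: [-0.6, -4.4, 6.9]
finger_gap: 0.0304
grasp_force: 60.7
```

```bash
python3 plan.py snap spin 0.9 [10,10]
```

```text
t 17.97 th 10.929 q 0.86 pred 10.939 phi_meas 10.759 cmd 10.762 rad 65.2 F [-0.6 -4.4  6.9]
par [0.0183 0.0269 0.0046 0.0002 0.0226 0.0046] res rad [ 0.018 -0.004 -0.007 -0.015 -0.024  0.004  0.002  0.005]
now t 18.02 th 10.997 w 11.88 rpm a -0.64 phi 10.762
PLAN [-1, -0.014, 0.004, 0, 0, 0, 0, -1, -0.022, 0.008, 0, 0, 0, 0, -1, -0.03, 0.013, 0, 0, 0, 0, -1, -0.038, 0.018, 0, 0, 0, 0, -1, -0.045, 0.025, 0, 0, 0, 0, -1, -0.051, 0.032, 0, 0, 0, 0, -1, -0.057, 0.04, 0, 0, 0, 0, -1, -0.061, 0.049, 0, 0, 0, 0, -1, -0.065, 0.059, 0, 0, 0, 0, -1, -0.068, 0.068, 0, 0, 0, 0]
PLAN [-1, -0.001, 0.017, 0, 0, 0, 0, -1, -0.001, 0.028, 0, 0, 0, 0, -1, 0.001, 0.038, 0, 0, 0, 0, -1, 0.005, 0.048, 0, 0, 0, 0, -1, 0.009, 0.058, 0, 0, 0, 0, -1, 0.015, 0.067, 0, 0, 0, 0, -1, 0.021, 0.076, 0, 0, 0, 0, -1, 0.029, 0.083, 0, 0, 0, 0, -1, 0.038, 0.09, 0, 0, 0, 0, -1, 0.047, 0.095, 0, 0, 0, 0]
pred rpm [11.8 11.9 12.  12.1 12.1 12.1 11.8 11.8 11.9 12.  12.1] end th 13.231 phi 13.238
```

servo_tool(
  plan=[-1,-0.014,0.004,0,0,0,0,-1,-0.022,0.008,0,0,0,0,-1,-0.03,0.013,0,0,0,0,-1,-0.038,0.018,0,0,0,0,-1,-0.045,0.025,0,0,0,0,-1,-0.051,0.032,0,0,0,0,-1,-0.057,0.04,0,0,0,0,-1,-0.061,0.049,0,0,0,0,-1,-0.065,0.059,0,0,0,0,-1,-0.068,0.068,0,0,0,0],
)

```text
clock: 18.85
position: [0.6014, -0.2428, 0.2305]
ee_rot: [0.117, 0.993, -0.001, 0.003]
force: [0.4, -1.2, 6.9]
finger_gap: 0.0307
grasp_force: 60.7
```

```bash
python3 snap.py
```

```text
t 18.85 th 12.052 q 0.93 pred 12.046 phi_meas 11.955 cmd 11.933 rad 65.9 F [ 0.4 -1.2  6.9]
```

servo_tool(
  plan=[-1,-0.001,0.017,0,0,0,0,-1,-0.001,0.028,0,0,0,0,-1,0.001,0.038,0,0,0,0,-1,0.005,0.048,0,0,0,0,-1,0.009,0.058,0,0,0,0,-1,0.015,0.067,0,0,0,0,-1,0.021,0.076,0,0,0,0,-1,0.029,0.083,0,0,0,0,-1,0.038,0.09,0,0,0,0,-1,0.047,0.095,0,0,0,0],
)

```text
clock: 19.73
position: [0.5819, -0.1657, 0.2304]
ee_rot: [0.118, 0.993, -0.002, 0.001]
force: [-2.4, -6.1, 8.1]
finger_gap: 0.0306
grasp_force: 60.8
```

```bash
python3 plan.py snap spin 0.9 [10,10]
```

```text
t 19.73 th 13.166 q 0.93 pred 13.148 phi_meas 13.256 cmd 13.238 rad 65.5 F [-2.4 -6.1  8.1]
par [ 0.0183  0.027   0.0025 -0.0001  0.0245  0.0051] res rad [-0.005 -0.009 -0.021  0.004  0.001  0.006 -0.002 -0.014]
now t 19.78 th 13.214 w 11.85 rpm a -1.02 phi 13.238
PLAN [-1, 0.016, 0.006, 0, 0, 0, 0, -1, 0.026, 0.008, 0, 0, 0, 0, -1, 0.036, 0.009, 0, 0, 0, 0, -1, 0.047, 0.008, 0, 0, 0, 0, -1, 0.057, 0.007, 0, 0, 0, 0, -1, 0.066, 0.004, 0, 0, 0, 0, -1, 0.075, 0.001, 0, 0, 0, 0, -1, 0.083, -0.004, 0, 0, 0, 0, -1, 0.091, -0.009, 0, 0, 0, 0, -1, 0.098, -0.015, 0, 0, 0, 0]
PLAN [-1, 0.01, -0.011, 0, 0, 0, 0, -1, 0.015, -0.018, 0, 0, 0, 0, -1, 0.019, -0.025, 0, 0, 0, 0, -1, 0.022, -0.033, 0, 0, 0, 0, -1, 0.024, -0.041, 0, 0, 0, 0, -1, 0.026, -0.049, 0, 0, 0, 0, -1, 0.027, -0.057, 0, 0, 0, 0, -1, 0.027, -0.064, 0, 0, 0, 0, -1, 0.027, -0.072, 0, 0, 0, 0, -1, 0.025, -0.08, 0, 0, 0, 0]
pred rpm [11.9 11.9 12.  12.1 12.1 12.1 11.8 11.8 11.9 11.9 12. ] end th 15.435 phi 15.464
```

servo_tool(
  plan=[-1,0.016,0.006,0,0,0,0,-1,0.026,0.008,0,0,0,0,-1,0.036,0.009,0,0,0,0,-1,0.047,0.008,0,0,0,0,-1,0.057,0.007,0,0,0,0,-1,0.066,0.004,0,0,0,0,-1,0.075,0.001,0,0,0,0,-1,0.083,-0.004,0,0,0,0,-1,0.091,-0.009,0,0,0,0,-1,0.098,-0.015,0,0,0,0],
)

```text
clock: 20.62
position: [0.5096, -0.1602, 0.2304]
ee_rot: [0.118, 0.993, -0.002, 0.003]
force: [5.6, -5.7, 4.4]
finger_gap: 0.0301
grasp_force: 60.4
```

```bash
python3 snap.py
```

```text
t 20.62 th 14.268 q 0.96 pred 14.263 phi_meas 14.439 cmd 14.459 rad 64.6 F [ 5.6 -5.7  4.4]
```

servo_tool(
  plan=[-1,0.01,-0.011,0,0,0,0,-1,0.015,-0.018,0,0,0,0,-1,0.019,-0.025,0,0,0,0,-1,0.022,-0.033,0,0,0,0,-1,0.024,-0.041,0,0,0,0,-1,0.026,-0.049,0,0,0,0,-1,0.027,-0.057,0,0,0,0,-1,0.027,-0.064,0,0,0,0,-1,0.027,-0.072,0,0,0,0,-1,0.025,-0.08,0,0,0,0],
)

```text
clock: 21.5
position: [0.4768, -0.2125, 0.2303]
ee_rot: [0.117, 0.993, -0.0, 0.002]
force: [0.3, 1.7, 9.2]
finger_gap: 0.0303
grasp_force: 60.8
```

```bash
python3 plan.py snap spin 0.9 [10,10]
```

```text
t 21.50 th 15.356 q 0.95 pred 15.362 phi_meas 15.439 cmd 15.464 rad 64.2 F [0.3 1.7 9.2]
par [ 0.0183  0.0271  0.0023 -0.0002  0.025   0.0063] res rad [-0.02   0.004  0.     0.006 -0.002 -0.014 -0.005  0.004]
now t 21.55 th 15.423 w 11.82 rpm a -0.41 phi 15.464
PLAN [-1, -0.003, -0.011, 0, 0, 0, 0, -1, -0.005, -0.018, 0, 0, 0, 0, -1, -0.009, -0.024, 0, 0, 0, 0, -1, -0.012, -0.031, 0, 0, 0, 0, -1, -0.017, -0.037, 0, 0, 0, 0, -1, -0.021, -0.042, 0, 0, 0, 0, -1, -0.027, -0.047, 0, 0, 0, 0, -1, -0.032, -0.052, 0, 0, 0, 0, -1, -0.038, -0.056, 0, 0, 0, 0, -1, -0.045, -0.06, 0, 0, 0, 0]
PLAN [-1, -0.011, -0.005, 0, 0, 0, 0, -1, -0.019, -0.007, 0, 0, 0, 0, -1, -0.027, -0.009, 0, 0, 0, 0, -1, -0.035, -0.009, 0, 0, 0, 0, -1, -0.043, -0.009, 0, 0, 0, 0, -1, -0.052, -0.009, 0, 0, 0, 0, -1, -0.06, -0.007, 0, 0, 0, 0, -1, -0.069, -0.004, 0, 0, 0, 0, -1, -0.077, -0.001, 0, 0, 0, 0, -1, -0.085, 0.003, 0, 0, 0, 0]
pred rpm [11.8 11.8 11.9 12.  12.1 12.1 11.9 11.9 11.9 12.  12. ] end th 17.644 phi 17.393
```

servo_tool(
  plan=[-1,-0.003,-0.011,0,0,0,0,-1,-0.005,-0.018,0,0,0,0,-1,-0.009,-0.024,0,0,0,0,-1,-0.012,-0.031,0,0,0,0,-1,-0.017,-0.037,0,0,0,0,-1,-0.021,-0.042,0,0,0,0,-1,-0.027,-0.047,0,0,0,0,-1,-0.032,-0.052,0,0,0,0,-1,-0.038,-0.056,0,0,0,0,-1,-0.045,-0.06,0,0,0,0],
)

```text
clock: 22.38
position: [0.4979, -0.2649, 0.2304]
ee_rot: [0.118, 0.993, -0.001, 0.001]
force: [-4.0, -1.8, 8.9]
finger_gap: 0.0301
grasp_force: 61.0
```

```bash
python3 snap.py
```

```text
t 22.38 th 16.475 q 0.87 pred 16.467 phi_meas 16.347 cmd 16.367 rad 64.6 F [-4.  -1.8  8.9]
```

servo_tool(
  plan=[-1,-0.011,-0.005,0,0,0,0,-1,-0.019,-0.007,0,0,0,0,-1,-0.027,-0.009,0,0,0,0,-1,-0.035,-0.009,0,0,0,0,-1,-0.043,-0.009,0,0,0,0,-1,-0.052,-0.009,0,0,0,0,-1,-0.06,-0.007,0,0,0,0,-1,-0.069,-0.004,0,0,0,0,-1,-0.077,-0.001,0,0,0,0,-1,-0.085,0.003,0,0,0,0],
)

```text
clock: 23.27
position: [0.5616, -0.2788, 0.2305]
ee_rot: [0.118, 0.993, -0.002, 0.002]
force: [-0.0, -5.5, 6.8]
finger_gap: 0.0302
grasp_force: 60.8
```

```bash
sed -i 's/T=t0+dt/T=t0+dt/; s/else:$/else:\n        a=min(0,max(a,-.1))/' plan.py; sed -i 's/np.arange(0,8,.005)/np.arange(0,12,.005)/' plan.py; python3 plan.py snap stop 6.9 [10,10] 7*pi
```

```text
t 23.27 th 17.560 q 0.88 pred 17.571 phi_meas 17.397 cmd 17.393 rad 65.4 F [-0.  -5.5  6.8]
par [ 0.0183  0.0272  0.0027 -0.0002  0.0238  0.0071] res rad [ 0.001  0.006 -0.004 -0.015 -0.005  0.005 -0.007  0.01 ]
now t 23.32 th 17.632 w 11.80 rpm a -0.75 phi 17.393
PLAN [-1, -0.011, 0.008, 0, 0, 0, 0, -1, -0.018, 0.015, 0, 0, 0, 0, -1, -0.024, 0.022, 0, 0, 0, 0, -1, -0.029, 0.03, 0, 0, 0, 0, -1, -0.033, 0.038, 0, 0, 0, 0, -1, -0.037, 0.047, 0, 0, 0, 0, -1, -0.039, 0.057, 0, 0, 0, 0, -1, -0.041, 0.066, 0, 0, 0, 0, -1, -0.041, 0.076, 0, 0, 0, 0, -1, -0.04, 0.086, 0, 0, 0, 0]
PLAN [-1, 0.003, 0.015, 0, 0, 0, 0, -1, 0.006, 0.024, 0, 0, 0, 0, -1, 0.011, 0.032, 0, 0, 0, 0, -1, 0.016, 0.04, 0, 0, 0, 0, -1, 0.022, 0.047, 0, 0, 0, 0, -1, 0.028, 0.053, 0, 0, 0, 0, -1, 0.036, 0.059, 0, 0, 0, 0, -1, 0.043, 0.064, 0, 0, 0, 0, -1, 0.051, 0.068, 0, 0, 0, 0, -1, 0.059, 0.071, 0, 0, 0, 0]
pred rpm [11.8 11.6 11.4 11.3 11.2 11.  10.5 10.4 10.3 10.2 10.1] end th 19.651 phi 19.673
```

servo_tool(
  plan=[-1,-0.011,0.008,0,0,0,0,-1,-0.018,0.015,0,0,0,0,-1,-0.024,0.022,0,0,0,0,-1,-0.029,0.03,0,0,0,0,-1,-0.033,0.038,0,0,0,0,-1,-0.037,0.047,0,0,0,0,-1,-0.039,0.057,0,0,0,0,-1,-0.041,0.066,0,0,0,0,-1,-0.041,0.076,0,0,0,0,-1,-0.04,0.086,0,0,0,0],
)

```text
clock: 24.15
position: [0.6066, -0.2214, 0.2305]
ee_rot: [0.117, 0.993, -0.001, 0.003]
force: [2.7, -1.7, 6.2]
finger_gap: 0.0302
grasp_force: 60.8
```

```bash
python3 snap.py
```

```text
t 24.15 th 18.640 q 0.97 pred 18.624 phi_meas 18.575 cmd 18.543 rad 65.8 F [ 2.7 -1.7  6.2]
```

servo_tool(
  plan=[-1,0.003,0.015,0,0,0,0,-1,0.006,0.024,0,0,0,0,-1,0.011,0.032,0,0,0,0,-1,0.016,0.04,0,0,0,0,-1,0.022,0.047,0,0,0,0,-1,0.028,0.053,0,0,0,0,-1,0.036,0.059,0,0,0,0,-1,0.043,0.064,0,0,0,0,-1,0.051,0.068,0,0,0,0,-1,0.059,0.071,0,0,0,0],
)

```text
clock: 25.03
position: [0.5741, -0.1604, 0.2303]
ee_rot: [0.118, 0.993, -0.002, 0.001]
force: [-2.1, -6.8, 8.2]
finger_gap: 0.0303
grasp_force: 60.9
```

```bash
sed -i 's/a=min(0,max(a,-.1))/a=min(0,max(a,-.2))/' plan.py; python3 plan.py snap stop 5.0 [10,10] 7*pi
```

```text
t 25.03 th 19.591 q 0.91 pred 19.583 phi_meas 19.684 cmd 19.673 rad 65.4 F [-2.1 -6.8  8.2]
par [0.0183 0.027  0.0017 0.     0.0254 0.006 ] res rad [-0.001 -0.012 -0.004  0.006 -0.008  0.012 -0.013 -0.007]
now t 25.08 th 19.636 w 9.73 rpm a -1.02 phi 19.673
PLAN [-1, 0.013, 0.003, 0, 0, 0, 0, -1, 0.021, 0.004, 0, 0, 0, 0, -1, 0.029, 0.004, 0, 0, 0, 0, -1, 0.037, 0.003, 0, 0, 0, 0, -1, 0.044, 0.002, 0, 0, 0, 0, -1, 0.051, 0, 0, 0, 0, 0, -1, 0.058, -0.002, 0, 0, 0, 0, -1, 0.064, -0.005, 0, 0, 0, 0, -1, 0.07, -0.008, 0, 0, 0, 0, -1, 0.075, -0.011, 0, 0, 0, 0]
PLAN [-1, 0.008, -0.006, 0, 0, 0, 0, -1, 0.013, -0.01, 0, 0, 0, 0, -1, 0.016, -0.015, 0, 0, 0, 0, -1, 0.02, -0.019, 0, 0, 0, 0, -1, 0.023, -0.023, 0, 0, 0, 0, -1, 0.026, -0.027, 0, 0, 0, 0, -1, 0.028, -0.032, 0, 0, 0, 0, -1, 0.03, -0.036, 0, 0, 0, 0, -1, 0.032, -0.04, 0, 0, 0, 0, -1, 0.034, -0.044, 0, 0, 0, 0]
pred rpm [9.7 9.4 9.1 8.8 8.5 8.2 7.7 7.4 7.1 6.8 6.5] end th 21.123 phi 21.227
```

servo_tool(
  plan=[-1,0.013,0.003,0,0,0,0,-1,0.021,0.004,0,0,0,0,-1,0.029,0.004,0,0,0,0,-1,0.037,0.003,0,0,0,0,-1,0.044,0.002,0,0,0,0,-1,0.051,0,0,0,0,0,-1,0.058,-0.002,0,0,0,0,-1,0.064,-0.005,0,0,0,0,-1,0.07,-0.008,0,0,0,0,-1,0.075,-0.011,0,0,0,0],
)

```text
clock: 25.92
position: [0.519, -0.1558, 0.2304]
ee_rot: [0.118, 0.993, -0.002, 0.003]
force: [4.1, -6.5, 5.9]
finger_gap: 0.0303
grasp_force: 60.6
```

```bash
python3 snap.py
```

```text
t 25.92 th 20.422 q 0.95 pred 20.415 phi_meas 20.561 cmd 20.583 rad 64.7 F [ 4.1 -6.5  5.9]
```

servo_tool(
  plan=[-1,0.008,-0.006,0,0,0,0,-1,0.013,-0.01,0,0,0,0,-1,0.016,-0.015,0,0,0,0,-1,0.02,-0.019,0,0,0,0,-1,0.023,-0.023,0,0,0,0,-1,0.026,-0.027,0,0,0,0,-1,0.028,-0.032,0,0,0,0,-1,0.03,-0.036,0,0,0,0,-1,0.032,-0.04,0,0,0,0,-1,0.034,-0.044,0,0,0,0],
)

```text
clock: 26.8
position: [0.4874, -0.1809, 0.2304]
ee_rot: [0.117, 0.993, -0.001, 0.003]
force: [7.2, -1.5, 3.7]
finger_gap: 0.0302
grasp_force: 60.6
```

```bash
sed -i 's/a=min(0,max(a,-.2))/a=min(0,max(a,-.3))/' plan.py; python3 plan.py snap stop 3.4 [10,10] 7*pi
```

```text
t 26.80 th 21.081 q 0.95 pred 21.084 phi_meas 21.198 cmd 21.227 rad 64.4 F [ 7.2 -1.5  3.7]
par [ 0.0183  0.027   0.0013 -0.0003  0.0255  0.0059] res rad [-0.004  0.006 -0.009  0.012 -0.013 -0.006 -0.006  0.003]
now t 26.85 th 21.117 w 6.21 rpm a -0.46 phi 21.227
PLAN [-1, 0.001, -0.005, 0, 0, 0, 0, -1, 0.002, -0.009, 0, 0, 0, 0, -1, 0.003, -0.013, 0, 0, 0, 0, -1, 0.003, -0.017, 0, 0, 0, 0, -1, 0.004, -0.02, 0, 0, 0, 0, -1, 0.004, -0.023, 0, 0, 0, 0, -1, 0.004, -0.027, 0, 0, 0, 0, -1, 0.004, -0.03, 0, 0, 0, 0, -1, 0.004, -0.032, 0, 0, 0, 0, -1, 0.004, -0.035, 0, 0, 0, 0]
PLAN [-1, -0.001, -0.004, 0, 0, 0, 0, -1, -0.001, -0.006, 0, 0, 0, 0, -1, -0.001, -0.008, 0, 0, 0, 0, -1, -0.002, -0.011, 0, 0, 0, 0, -1, -0.002, -0.012, 0, 0, 0, 0, -1, -0.003, -0.014, 0, 0, 0, 0, -1, -0.003, -0.016, 0, 0, 0, 0, -1, -0.003, -0.018, 0, 0, 0, 0, -1, -0.004, -0.019, 0, 0, 0, 0, -1, -0.004, -0.02, 0, 0, 0, 0]
pred rpm [6.2 5.7 5.3 4.9 4.5 4.1 3.6 3.3 3.  2.6 2.3] end th 21.86 phi 21.875
```

servo_tool(
  plan=[-1,0.001,-0.005,0,0,0,0,-1,0.002,-0.009,0,0,0,0,-1,0.003,-0.013,0,0,0,0,-1,0.003,-0.017,0,0,0,0,-1,0.004,-0.02,0,0,0,0,-1,0.004,-0.023,0,0,0,0,-1,0.004,-0.027,0,0,0,0,-1,0.004,-0.03,0,0,0,0,-1,0.004,-0.032,0,0,0,0,-1,0.004,-0.035,0,0,0,0],
)

```text
clock: 27.68
position: [0.4777, -0.2049, 0.2304]
ee_rot: [0.117, 0.993, -0.0, 0.003]
force: [3.2, -0.2, 7.6]
finger_gap: 0.0303
grasp_force: 60.7
```

```bash
python3 snap.py
```

```text
t 27.68 th 21.545 q 0.95 pred 21.561 phi_meas 21.602 cmd 21.636 rad 64.3 F [ 3.2 -0.2  7.6]
```

servo_tool(
  plan=[-1,-0.001,-0.004,0,0,0,0,-1,-0.001,-0.006,0,0,0,0,-1,-0.001,-0.008,0,0,0,0,-1,-0.002,-0.011,0,0,0,0,-1,-0.002,-0.012,0,0,0,0,-1,-0.003,-0.014,0,0,0,0,-1,-0.003,-0.016,0,0,0,0,-1,-0.003,-0.018,0,0,0,0,-1,-0.004,-0.019,0,0,0,0,-1,-0.004,-0.02,0,0,0,0],
)

```text
clock: 28.57
position: [0.4767, -0.22, 0.2304]
ee_rot: [0.117, 0.993, -0.0, 0.002]
force: [2.6, 0.6, 7.1]
finger_gap: 0.0302
grasp_force: 60.9
```

```bash
python3 plan.py snap stop 1.5 [10,10] 7*pi
```

```text
t 28.57 th 21.831 q 0.93 pred 21.847 phi_meas 21.839 cmd 21.875 rad 64.3 F [2.6 0.6 7.1]
par [ 0.0183  0.0269  0.     -0.0022  0.0268  0.0059] res rad [-0.011  0.012 -0.012 -0.006 -0.006  0.001  0.013  0.013]
now t 28.62 th 21.855 w 2.09 rpm a -0.10 phi 21.875
PLAN [-1, -0.001, -0.003, 0, 0, 0, 0, -1, -0.002, -0.004, 0, 0, 0, 0, -1, -0.002, -0.005, 0, 0, 0, 0, -1, -0.002, -0.005, 0, 0, 0, 0, -1, -0.003, -0.006, 0, 0, 0, 0, -1, -0.003, -0.007, 0, 0, 0, 0, -1, -0.003, -0.007, 0, 0, 0, 0, -1, -0.003, -0.008, 0, 0, 0, 0, -1, -0.004, -0.009, 0, 0, 0, 0, -1, -0.004, -0.009, 0, 0, 0, 0]
PLAN [-1, -0, -0.001, 0, 0, 0, 0, -1, -0, -0.001, 0, 0, 0, 0, -1, -0.001, -0.002, 0, 0, 0, 0, -1, -0.001, -0.002, 0, 0, 0, 0, -1, -0.001, -0.002, 0, 0, 0, 0, -1, -0.001, -0.002, 0, 0, 0, 0, -1, -0.001, -0.003, 0, 0, 0, 0, -1, -0.001, -0.003, 0, 0, 0, 0, -1, -0.001, -0.003, 0, 0, 0, 0, -1, -0.001, -0.003, 0, 0, 0, 0]
pred rpm [2.1 1.8 1.5 1.2 0.9 0.6 0.3 0.2 0.1 0.  0. ] end th 21.991 phi 22.02
```

servo_tool(
  plan=[-1,-0.001,-0.003,0,0,0,0,-1,-0.002,-0.004,0,0,0,0,-1,-0.002,-0.005,0,0,0,0,-1,-0.002,-0.005,0,0,0,0,-1,-0.003,-0.006,0,0,0,0,-1,-0.003,-0.007,0,0,0,0,-1,-0.003,-0.007,0,0,0,0,-1,-0.003,-0.008,0,0,0,0,-1,-0.004,-0.009,0,0,0,0,-1,-0.004,-0.009,0,0,0,0],
)

```text
clock: 29.45
position: [0.4775, -0.2274, 0.2304]
ee_rot: [0.117, 0.993, -0.0, 0.002]
force: [-0.8, 0.4, 9.3]
finger_gap: 0.0302
grasp_force: 61.0
```

```bash
python3 snap.py
```

```text
t 29.45 th 21.970 q 0.93 pred 21.975 phi_meas 21.955 cmd 21.984 rad 64.3 F [-0.8  0.4  9.3]
```

servo_tool(
  plan=[-1,0,-0.001,0,0,0,0,-1,0,-0.001,0,0,0,0,-1,-0.001,-0.002,0,0,0,0,-1,-0.001,-0.002,0,0,0,0,-1,-0.001,-0.002,0,0,0,0,-1,-0.001,-0.002,0,0,0,0,-1,-0.001,-0.003,0,0,0,0,-1,-0.001,-0.003,0,0,0,0,-1,-0.001,-0.003,0,0,0,0,-1,-0.001,-0.003,0,0,0,0],
)

```text
clock: 30.33
position: [0.4779, -0.2296, 0.2304]
ee_rot: [0.117, 0.993, -0.0, 0.002]
force: [0.6, 1.1, 8.8]
finger_gap: 0.0301
grasp_force: 61.0
```

```bash
python3 snap.py; cp log.json log_b2.json
python3 - <<'E'
from endface import *
emit(lambda t:L["cmd"][-1][1],[6]*3,[.05]*3)
E
```

```text
t 30.33 th 21.981 q 0.93 pred 21.991 phi_meas 21.990 cmd 22.020 rad 64.3 F [0.6 1.1 8.8]
PLAN [-1, -0, 0, 0, 0, 0, 0, -1, -0, 0, 0, 0, 0, 0, -1, -0, 0, 0, 0, 0, 0, -1, -0, 0, 0, 0, 0, 0, -1, -0, 0, 0, 0, 0, 0, -1, -0, 0, 0, 0, 0, 0]
PLAN [-1, -0, 0, 0, 0, 0, 0, -1, -0, 0, 0, 0, 0, 0, -1, -0, 0, 0, 0, 0, 0, -1, -0, 0, 0, 0, 0, 0, -1, -0, 0, 0, 0, 0, 0, -1, -0, 0, 0, 0, 0, 0]
PLAN [-1, -0, 0, 0, 0, 0, 0, -1, -0, 0, 0, 0, 0, 0, -1, -0, 0, 0, 0, 0, 0, -1, -0, 0, 0, 0, 0, 0, -1, -0, 0, 0, 0, 0, 0, -1, -0, 0, 0, 0, 0, 0]
```

servo_tool(
  plan=[-1,0,0,0,0,0,0,-1,0,0,0,0,0,0,-1,0,0,0,0,0,0,-1,0,0,0,0,0,0,-1,0,0,0,0,0,0,-1,0,0,0,0,0,0],
)

```text
clock: 30.88
position: [0.4779, -0.2297, 0.2304]
ee_rot: [0.117, 0.993, -0.0, 0.002]
force: [-0.4, 1.4, 8.6]
finger_gap: 0.0303
grasp_force: 61.0
```

```bash
python3 snap.py
```

```text
t 30.88 th 21.985 q 0.93 pred 21.992 phi_meas 21.990 cmd 22.020 rad 64.3 F [-0.4  1.4  8.6]
```

servo_tool(
  plan=[-1,0,0,0,0,0,0,-1,0,0,0,0,0,0,-1,0,0,0,0,0,0,-1,0,0,0,0,0,0,-1,0,0,0,0,0,0,-1,0,0,0,0,0,0],
)

```text
clock: 31.43
position: [0.4779, -0.2296, 0.2304]
ee_rot: [0.117, 0.993, -0.0, 0.002]
force: [0.4, 0.2, 8.7]
finger_gap: 0.0303
grasp_force: 61.0
```

```bash
python3 snap.py
```

```text
t 31.43 th 21.987 q 0.93 pred 21.991 phi_meas 21.990 cmd 22.020 rad 64.3 F [0.4 0.2 8.7]
```

servo_tool(
  plan=[-1,0,0,0,0,0,0,-1,0,0,0,0,0,0,-1,0,0,0,0,0,0,-1,0,0,0,0,0,0,-1,0,0,0,0,0,0,-1,0,0,0,0,0,0],
)

```text
clock: 31.98
position: [0.4779, -0.2297, 0.2304]
ee_rot: [0.117, 0.993, -0.0, 0.002]
force: [0.8, 0.9, 8.1]
finger_gap: 0.0306
grasp_force: 61.0
```

```bash
python3 snap.py
python3 - <<'E'
from endface import *
import glob
p=np.load(sorted(glob.glob("snap_3*.npz"))[-1])["p"]
cv2.imwrite("pics/e1.png",cv2.resize(p[175:340,240:390],(600,660)[:2] if 0 else (545,600),interpolation=cv2.INTER_CUBIC)[:,:,::-1])
E
```

```text
t 31.98 th 21.983 q 0.93 pred 21.990 phi_meas 21.990 cmd 22.020 rad 64.3 F [0.8 0.9 8.1]
```

View pics/e1.png

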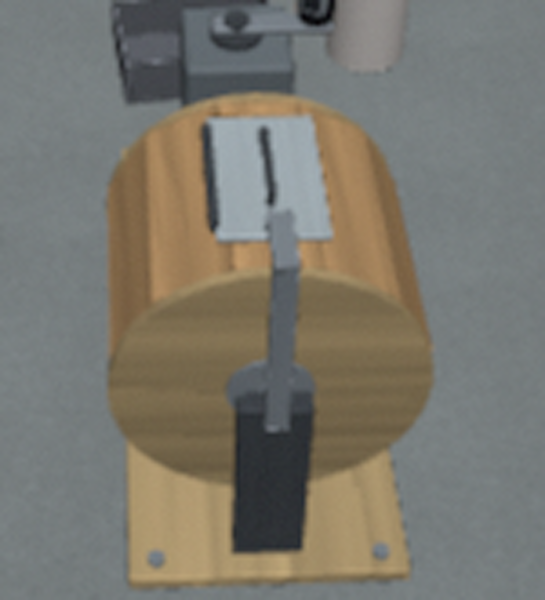

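The crop shows the hatch plate on top with its handle bar at about (268,165), in line with the pointer. The drum is still, at 0.4° from the target. I'm letting go.

servo_tool(
  plan=[0.3,0,0,0,0,0,0,0.3,0,0,0,0,0,0,0.6,0,0,0,0,0,0,0.6,0,0,0,0,0,0,0.6,0,0,0,0,0,0,0.6,0,0,-0.02,0,0,0,0.6,0,0,-0.05,0,0,0,0.6,0,0,-0.1,0,0,0,0.6,0,0,-0.14,0,0,0,0.6,0,0,-0.16,0,0,0],
)

```text
clock: 32.87
position: [0.4772, -0.2296, 0.3518]
ee_rot: [0.117, 0.993, -0.001, 0.002]
force: [0.1, 0.6, -0.6]
finger_gap: 0.0684
grasp_force: 0.0
```

```bash
python3 snap.py; python3 snap.py
```

```text
t 32.87 th 21.983 q 0.93 pred 21.991 phi_meas 21.987 cmd 22.020 rad 65.0 F [ 0.1  0.6 -0.6]
t 32.92 th 21.985 q 0.93 pred 21.991 phi_meas 21.992 cmd 22.020 rad 64.6 F [-1.6 -0.5  0.6]
```

servo_tool(
  plan=[0.6,0,0,0,0,0,0,0.6,0,0,0,0,0,0,0.6,0,0,0,0,0,0,0.6,0,0,0,0,0,0,0.6,0,0,0,0,0,0],
)

```text
clock: 33.38
position: [0.4768, -0.2293, 0.3473]
ee_rot: [0.117, 0.993, 0.0, -0.001]
force: [0.1, -0.1, -0.3]
finger_gap: 0.0681
grasp_force: 0.0
```

```bash
python3 snap.py
```

```text
t 33.38 th 21.984 q 0.93 pred 21.992 phi_meas 21.982 cmd 22.020 rad 65.4 F [ 0.1 -0.1 -0.3]
```

servo_tool(
  plan=[0.6,0,0,0,0,0,0,0.6,0,0,0,0,0,0,0.6,0,0,0,0,0,0,0.6,0,0,0,0,0,0,0.6,0,0,0,0,0,0],
)

```text
clock: 33.85
position: [0.4771, -0.2295, 0.3482]
ee_rot: [0.117, 0.993, -0.0, 0.0]
force: [0.6, -0.5, 0.2]
finger_gap: 0.0681
grasp_force: 0.0
```

```bash
python3 snap.py
python3 - <<'E'
from endface import *
import glob
p=np.load(sorted(glob.glob("snap_3*.npz"))[-1])["p"];cv2.imwrite("pics/e2.png",p[:,:,::-1])
E
```

```text
t 33.85 th 21.984 q 0.92 pred 21.991 phi_meas 21.984 cmd 22.020 rad 65.1 F [ 0.6 -0.5  0.2]
```

View pics/e2.png

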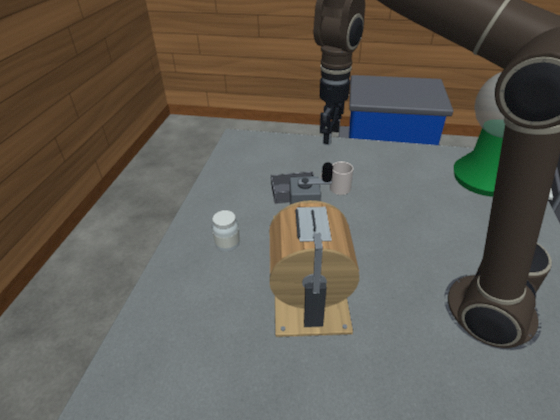

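The final view shows the hatch on top at (313,224) under the pointer, the gripper clear at (332,130), and the mug and jar where they were. I'm handing in.

```bash
python3 -c "
from station import env
print(env.close_job())"
```

```text
the job is handed in; nothing more can be done
None
```

I turned the drum by the crank at about 12 turns per minute for roughly 9 s (by the camera-fitted estimate), then stopped it with the hatch on top, about 0.4° from the pointer. I let go with the drum standing still, left the other things untouched, and handed the job in at about 34 s.

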